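# Fetch the cutting die from behind the supplies

## Task

The oblong cutting die lies at the back of the white supply tray, crowded in by a tin and two bottles. Stand all three supplies over on the black rubber mat, then lay the die flat in the middle of the cutting board, its long side along the board's long side, and after that stand each of the three back in the tray on the very spot where it stood. Keep everything upright, and leave the round die, the carton and the hammer alone.

Things in the scene. Friction and masses are not known exactly. Their poses are not given: they have to be found in the camera images.
- die: oblong cutting die: closed outline of bright strip steel, hollow, 42 mm along its x, 60 mm along its y, corners cut, 32 mm high, two dark braces inside, 0.22 kg. Origin: centre of its underside. Starts flat in the tray, 4 to 8 mm from the back board, supplies standing 4 to 14 mm off its left, right and front. Its grasp is across the 60 mm (along its y), once all three are away.
- tin: steel tin with flat pressed lid and a plain brown band, round, 56 mm diameter, 110 mm high, about 0.4 kg. Origin: centre of its underside, z up. Starts upright in the tray on one of three spots: left, right or in front of the die (which supply has which spot changes).
- square_bottle: white plastic bottle of square section 52 by 52 mm (sides along its own x and y), flat sides up to 94 mm, then a shoulder and a black screw cap of 29 mm diameter to 118 mm; about 0.3 kg. Origin: centre of its underside, z up. Starts upright in the tray on another of the three spots, its sides about along the tray's.
- round_bottle: brown glass bottle with a white band, round, 54 mm diameter, straight up to 88 mm, then a shoulder and a white screw cap of 26 mm diameter to 120 mm; about 0.4 kg. Origin: centre of its underside, z up. Starts upright in the tray on the remaining spot.
- supply_tray: white enamelled metal supply tray, fixed, 130 mm along its x by 218 mm along its y; floor 4 mm above the bench; rims 12 mm high on three sides, a back board 30 mm high and 5 mm thick on its +x side (away from the robot). Origin: centre of its underside; the die's middle lies about 32 mm from it along +x. The spots of the supplies are about (28, 66), (28, -66) and (-25, 0) mm in its x, y.
- mat: black rubber mat, fixed to the bench, 180 by 180 mm, 4 mm thick. Origin: centre of its underside. The side area for the three supplies.
- board: cutting board, fixed: a cream nylon pad on a laminated wooden block, 160 mm along its x by 200 mm along its y (its long side), top 30 mm above the bench, cut marks worn into its middle. Origin: centre of its underside.
- round_die: bystander: round strip-steel die, 60 mm diameter, 32 mm high, loose on the bench. Origin: centre of its underside.
- carton: bystander: closed brown carton 70 by 100 mm, 45 mm high, loose on the bench. Origin: centre of its underside.
- hammer: bystander: hammer lying loose on the bench beyond the work. Origin: on its underside, near the middle of its length.
Not all that is in view belongs to the job. What is shaped like the tin but blue is not meant.

How it is judged:
By the outcome, as a careful person would: the job done as asked, in the order asked, and still so for the second after the job is handed in, with the robot touching nothing.
It also fails if it takes over 147 s, if anything falls off the work surface, if the arm or the gripper's body presses on something with over 40 N, if the wrist force passes 120 N, or if a joint passes its speed limit or range.

## Robot

A 7-joint arm with a two-finger parallel gripper is mounted at the origin on the work surface. World frame = base frame: x ahead of the robot, y to its left, z up, the work surface at z = 0. Lengths are in m, angles in degrees, forces in N, time in s.
With the tool pointing down it reaches from about 0.35 to 0.9 m from the base axis. Payload 7.2 kg.
Tool frame: the origin (TCP) lies on the mounting face of the last link; the fingertips stand 182 mm ahead of it and the grasp point (between the pads) lies 163 mm ahead of it (ctrl.pinch_z is the distance from the TCP to the grasp point, in m); z points along the fingers, y is the line along which they close (so a half turn about z gives the same grasp; the last joint's range is limited). The gripper opens to 88 mm and grips with 3 to 60 N. Pads are 20 mm wide; open, the fingers measure 115 mm over their backs; the gripper's body (75 mm by 178 mm) begins 61 mm behind the grasp point.
Start: joints at [-72.892, 23.554, -0.728, 91.456, 0.321, 64.991, -4.71], TCP at [0.224, 0.583, 0.405] pointing down, gripper open.
Joint ranges: [-169.25, 169.25], [-16.82, 113.86], [-84.01, 82.57], [7.8, 145.47], [-59.2, 239.2], [7.22, 106.19], [-163.78, 163.78]. Speed limits (degrees/s): [136.94, 136.94, 172.46, 172.46, 180, 180, 180].

## Interface

Orientations are given as [roll, pitch, yaw] about the fixed x, y, z axes, in that order (R = Rz(yaw) Ry(pitch) Rx(roll)).
In Python, from workcell import monitor, read_camera, ctrl gives the robot as it stands.
- The arm moves only by the tool arm_command, never from a script. Its argument "targets" is a list of rows, each a list of 3 entries, a list of its own where there are three numbers: the finger opening in m, from 0 to 0.0878, then the shift along the tool's x, y, z in m, then the turn, a rotation vector about the tool's x, y, z in degrees. A call has 1 to 10 rows; each row shifts and turns the commanded pose from where the row before left it, along the tool's axes as they then stand; what a row does not reach is not made up. A row lasts 1/12 s, in which the tool goes at most 41.7 mm and 7.16 degrees, less where a joint would pass 70% of its speed; a pose out of reach is approached as far as the arm can. A call is refused whole if a number of a shift passes 0.0417 or a number of a turn 7.16, either way. A call with a gripper value outside its range is refused whole. The fingers move at their own pace and stop on an object; the grip force is fixed at half the most. Time passes only in rows, so rows that do not move let the fingers close. It gives the time, the measured TCP pose, the force, the opening and the grip force at its end, in the units of the state.
- monitor.observe(): the state, without advancing time (a new reading comes with each control period).
- read_camera(name): name is "scene" or "side" or "wrist"; returns a dict with "image" (400x640x3 uint8, blue, green, red), "vertical_fov" (degrees; the focal length in pixels is half the picture's height over the tangent of half this angle, whatever the lens; pixels are square), "cx", "cy" (the principal point, pixels), "rvec" (rotation vector, rad) and "tvec" (3), from world to camera coordinates, as OpenCV has them; the wrist camera has in their place "hand_eye" (4x4, takes a point from camera to tool coordinates, whose origin is the TCP and whose axes are the flange's). Camera axes: x right, y down, z forward; pixel columns grow to the right and rows downward; lengths in m; the calibration is good to about 2 mm. A picture is of the moment at which its call begins: read the wrist's pose just before it. There is no depth.
- ctrl.finish_job(): hands the job in; it is judged then, once.
The state is a dict: "time": time; "joints": joint angles; "joint_vel": joint speeds; "effort": joint torques, N m; "position": TCP position; "orientation": TCP orientation; "wrist_force": force on the tool from outside, world axes, zero at the start; "torque": the same for the moment, N m; "gripper_width": finger opening in m; "grip_force": force on a finger pad.
Only numpy, scipy, OpenCV 4.12 (cv2) and the standard library are available. Lean on these libraries where they do the work, as an engineer would, in place of code of your own. Each camera call takes 0.05 s, during which the arm holds its last target. There are 200 camera calls.

## Working session

There is one attempt and no reset: what is moved stays moved. The work goes in short steps, Python scripts to look and compute and a tool call to move; the robot and the scene stay as the last step left them, time stands still between calls to the robot, and variables do not carry over. Pictures are saved under pics/ and viewed, at most 14 in all, crops included, and the job is handed in when it is done.

Besides the shell and the picture viewer there is one more tool, called by a JSON object that holds its "api" and its "payload", one argument or row to a line. arm_command: Moves the arm, as the interface text tells. Its arguments: {"type":"object","properties":{"targets":{"type":"array","items":{"type":"array"}}},"required":["targets"]}

```bash
ls; mkdir -p pics; cat > h.py <<'E'
import numpy as np, cv2
from workcell import monitor, read_camera, ctrl
from scipy.spatial.transform import Rotation as R
def K(c):
    h,w=c["image"].shape[:2]; f=h/2/np.tan(np.radians(c["vertical_fov"])/2)
    return np.array([[f,0,c["cx"]],[0,f,c["cy"]],[0,0,1]])
def pose(c,st=None):
    "camera->world R,t"
    if "rvec" in c:
        M=cv2.Rodrigues(np.array(c["rvec"],float))[0]; return M.T,-M.T@np.array(c["tvec"],float).ravel()
    H=np.array(c["hand_eye"]); Rt=R.from_euler('xyz',st["orientation"],degrees=True).as_matrix()
    return Rt@H[:3,:3], Rt@H[:3,3]+np.array(st["position"])
def ray(c,uv,z,st=None):
    Rc,t=pose(c,st); d=(Rc@np.linalg.inv(K(c))@np.c_[np.atleast_2d(uv),np.ones(len(np.atleast_2d(uv)))].T).T
    return t+d*((z-t[2])/d[:,2])[:,None]
def proj(c,P,st=None):
    Rc,t=pose(c,st); p=(K(c)@Rc.T@(np.atleast_2d(P)-t).T).T; return p[:,:2]/p[:,2:]
E
python3 - <<'E'
from h import *
st=monitor.observe(); print(st)
for n in("scene","side","wrist"):
    c=read_camera(n); cv2.imwrite(f"pics/{n}0.png",c["image"]); print(n,c["vertical_fov"],c["cx"],c["cy"],pose(c,st)[1].round(3),pose(c,st)[0][:,2].round(2), c.keys())
E
```

```text
pics
{'time': 0.0, 'joints': array([-72.89167523,  23.59985242,  -0.72865337,  91.50428148,
         0.32056971,  64.99015248,  -4.70898604]), 'joint_vel': array([-0.08348561,  0.05808283, -0.04247167, -0.00226753, -0.0697986 ,
       -0.04695408,  0.0825312 ]), 'effort': array([ 7.31529440e-05, -5.87956488e+01,  6.42138552e-01, -2.91073555e+01,
       -5.36112569e-02,  1.83457002e-02,  1.37114757e-04]), 'position': array([0.22408058, 0.58321498, 0.40380894]), 'orientation': array([-1.79907956e+02,  6.16243865e-03,  1.58986410e+02]), 'wrist_force': array([-0.82726616,  0.42542516, -0.03487001]), 'torque': array([-0.00040708,  0.01240744,  0.01494676]), 'grip_force': 0.0, 'gripper_width': 0.08727016276542286}
scene 54.71599302533911 320.8515961785995 213.27035082664148 [ 1.073 -0.37   0.675] [-0.55  0.41 -0.73] dict_keys(['image', 'vertical_fov', 'cx', 'cy', 'rvec', 'tvec'])
side 54.91450925930788 311.036610605839 193.18960047305765 [0.268 0.571 0.491] [ 0.42 -0.71 -0.57] dict_keys(['image', 'vertical_fov', 'cx', 'cy', 'rvec', 'tvec'])
wrist 70.27270795865408 318.15111200621095 197.1033851648257 [0.161 0.608 0.384] [ 0.24 -0.09 -0.97] dict_keys(['image', 'vertical_fov', 'cx', 'cy', 'hand_eye'])
```

View pics/scene0.png

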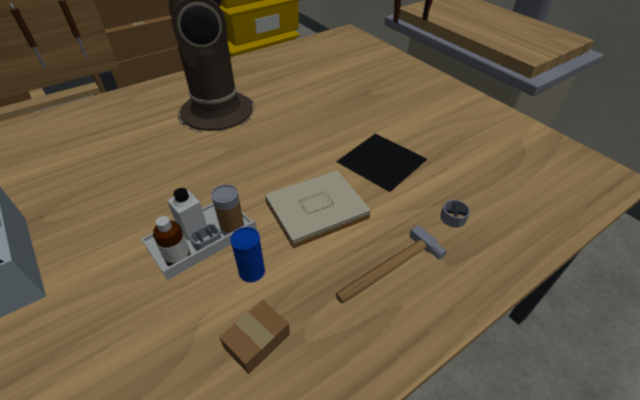

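View pics/side0.png

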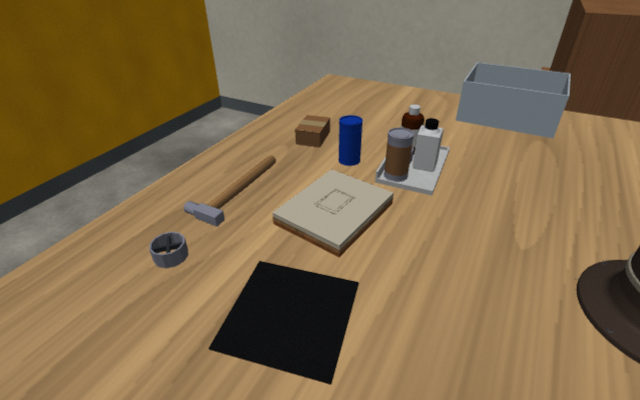

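View pics/wrist0.png

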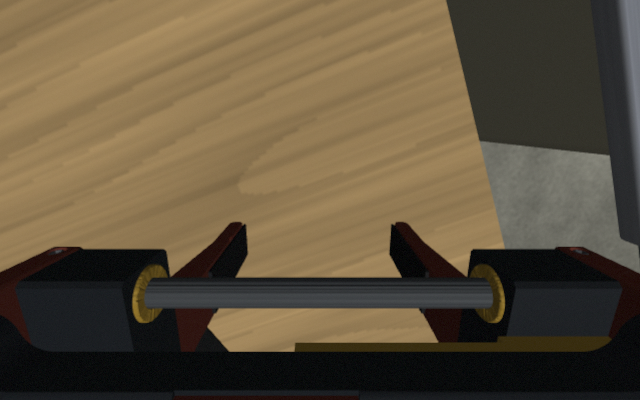

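Scene view: tin (brown band, grey lid) at (227,208), white square bottle with black cap (186,215), brown round bottle (170,240), oblong die (205,236), board (318,205), mat (382,160). Possible mix-ups are the blue tin (247,255), which is the decoy, and the round die (455,213) against the oblong die. Chosen: tin (227,208), square bottle (186,215), round bottle (170,240) and die (205,236). I'll check these in a close crop.

```bash
python3 - <<'E'
from h import *
a=cv2.imread("pics/scene0.png");b=cv2.imread("pics/side0.png")
A=cv2.resize(a[175:285,135:275],None,fx=3.5,fy=3.5,interpolation=cv2.INTER_CUBIC)
B=cv2.resize(b[95:195,370:460],None,fx=3.3,fy=3.3,interpolation=cv2.INTER_CUBIC)
h=max(A.shape[0],B.shape[0]);f=lambda i:cv2.copyMakeBorder(i,0,h-i.shape[0],0,0,0)
o=np.hstack([f(A),f(B)]);print(o.shape);cv2.imwrite("pics/crop1.png",o)
for n in("scene","side"):
    c=read_camera(n);im=c["image"];hsv=cv2.cvtColor(im,cv2.COLOR_BGR2HSV)
    for nm,m,z,roi in(("mat",(im.max(2)<25),.004,(340,430,130,195) if n=="scene" else (210,365,255,380)),
                  ("board",(hsv[...,2]>135)&(hsv[...,1]<70),.030,(262,372,165,245) if n=="scene" else(270,397,165,250))):
        k=np.zeros(im.shape[:2],np.uint8);x0,x1,y0,y1=roi;k[y0:y1,x0:x1]=m[y0:y1,x0:x1]
        k=cv2.morphologyEx(k,cv2.MORPH_OPEN,np.ones((3,3)))
        cs=max(cv2.findContours(k,0,1)[0],key=cv2.contourArea);P=ray(c,cs[:,0].astype(float),z)[:,:2]
        r=cv2.minAreaRect((P*1000).astype(np.float32));print(n,nm,r, 'corners',cv2.boxPoints(r).round().tolist())
    px=dict(scene={'tinlid':(225,190,.11),'sqcap':(181,194,.118),'rcap':(164,222,.12)},side={'tinlid':(400,134,.11),'sqcap':(431,124,.118),'rcap':(415,108,.12)})[n]
    for k_,v in px.items(): print(n,k_,ray(c,v[:2],v[2])[0].round(3))
E
```

```text
(385, 787, 3)
scene mat ((497.6702575683594, 258.62677001953125), (172.5028076171875, 171.52638244628906), 12.270167350769043) corners [[395.0, 324.0], [432.0, 156.0], [600.0, 193.0], [564.0, 361.0]]
scene board ((546.9244384765625, 5.2455596923828125), (196.73085021972656, 156.6964111328125), 81.64295959472656) corners [[455.0, -81.0], [610.0, -103.0], [639.0, 91.0], [484.0, 114.0]]
scene tinlid [ 0.473 -0.181  0.11 ]
scene sqcap [ 0.441 -0.263  0.118]
scene rcap [ 0.498 -0.32   0.12 ]
side mat ((492.9770812988281, 263.99847412109375), (176.94346618652344, 177.68716430664062), 12.30140495300293) corners [[388.0, 332.0], [425.0, 158.0], [598.0, 196.0], [560.0, 370.0]]
side board ((545.5442504882812, 7.601051330566406), (199.41880798339844, 158.69776916503906), 81.766845703125) corners [[453.0, -80.0], [610.0, -102.0], [638.0, 95.0], [481.0, 118.0]]
side tinlid [ 0.483 -0.185  0.11 ]
side sqcap [ 0.433 -0.248  0.118]
side rcap [ 0.491 -0.316  0.12 ]
```

View pics/crop1.png

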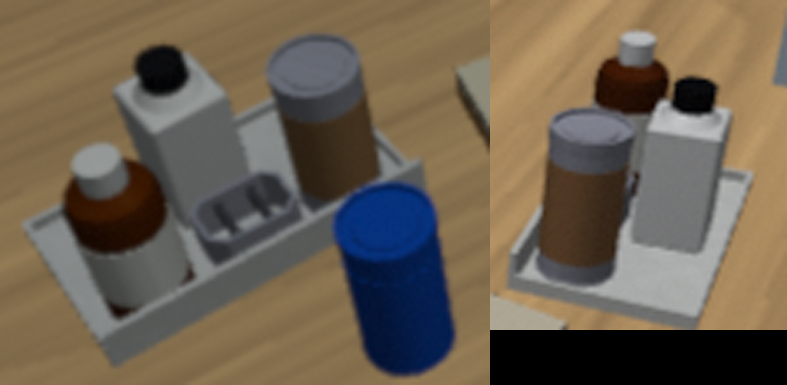

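The crop confirms it: tin on the tray's left spot (crop 315,115), square bottle in front (175,130), round bottle on the right (125,230), die between them (245,215). The blue tin stands just behind the tray. Next I move the wrist camera over the tray.

{"api": "arm_command", "payload": {
  "targets": [
    [0.085, [-0.0228, -0.032, -0.0007], [0, 0, 0]],
    [0.085, [-0.0228, -0.032, -0.0007], [0, 0, 0]],
    [0.085, [-0.0228, -0.032, -0.0007], [0, 0, 0]],
    [0.085, [-0.0228, -0.032, -0.0007], [0, 0, 0]],
    [0.085, [-0.0228, -0.032, -0.0007], [0, 0, 0]],
    [0.085, [-0.0228, -0.032, -0.0007], [0, 0, 0]],
    [0.085, [-0.0228, -0.032, -0.0007], [0, 0, 0]],
    [0.085, [-0.0228, -0.032, -0.0007], [0, 0, 0]],
    [0.085, [-0.0228, -0.032, -0.0007], [0, 0, 0]],
    [0.085, [-0.0228, -0.032, -0.0007], [0, 0, 0]]
  ]
}}

```text
time: 1.08
position: [0.3222, 0.2009, 0.4118]
orientation: [180.0, -0.0, 159.0]
wrist_force: [0.9, -0.0, -0.2]
gripper_width: 0.0845
grip_force: 0.0
```

{"api": "arm_command", "payload": {
  "targets": [
    [0.085, [-0.0228, -0.032, -0.0007], [0, 0, 0]],
    [0.085, [-0.0228, -0.032, -0.0007], [0, 0, 0]],
    [0.085, [-0.0228, -0.032, -0.0007], [0, 0, 0]],
    [0.085, [-0.0228, -0.032, -0.0007], [0, 0, 0]],
    [0.085, [-0.0228, -0.032, -0.0007], [0, 0, 0]],
    [0.085, [-0.0228, -0.032, -0.0007], [0, 0, 0]],
    [0.085, [-0.0228, -0.032, -0.0007], [0, 0, 0]],
    [0.085, [-0.0228, -0.032, -0.0007], [0, 0, 0]],
    [0.085, [-0.0228, -0.032, -0.0007], [0, 0, 0]],
    [0.085, [-0.0228, -0.032, -0.0007], [0, 0, 0]]
  ]
}}

```text
time: 1.92
position: [0.4202, -0.1796, 0.4191]
orientation: [180.0, 0.1, 159.0]
wrist_force: [0.9, 1.3, 0.4]
gripper_width: 0.085
grip_force: 0.0
```

{"api": "arm_command", "payload": {
  "targets": [
    [0.085, [-0.0228, -0.032, -0.0007], [0, 0, 0]],
    [0.085, [-0.0228, -0.032, -0.0007], [0, 0, 0]],
    [0.085, [-0.0228, -0.032, -0.0007], [0, 0, 0]],
    [0.085, [-0.0228, -0.032, -0.0007], [0, 0, 0]],
    [0.085, [0, 0, 0], [0, 0, 6.9]],
    [0.085, [0, 0, 0], [0, 0, 6.9]],
    [0.085, [0, 0, 0], [0, 0, 6.9]],
    [0.085, [0, 0, 0], [0, 0, 6.9]],
    [0.085, [0, 0, 0], [0, 0, 6.9]],
    [0.085, [0, 0, 0], [0, 0, 6.9]]
  ]
}}

```text
time: 2.75
position: [0.4595, -0.3297, 0.4214]
orientation: [180.0, -0.0, 117.2]
wrist_force: [0.7, -0.1, -0.4]
gripper_width: 0.0851
grip_force: 0.0
```

{"api": "arm_command", "payload": {
  "targets": [
    [0.085, [0, 0, 0], [0, 0, 6.9]],
    [0.085, [0, 0, 0], [0, 0, 6.9]],
    [0.085, [0, 0, 0], [0, 0, 6.9]],
    [0.085, [0, 0, 0], [0, 0, 0]],
    [0.085, [0, 0, 0], [0, 0, 0]]
  ]
}}

```text
time: 3.17
position: [0.4597, -0.3295, 0.4212]
orientation: [-180.0, 0.0, 97.1]
wrist_force: [0.1, -0.3, 0.4]
gripper_width: 0.0852
grip_force: 0.0
```

```bash
python3 - <<'E'
from h import *
st=monitor.observe(); c=read_camera("wrist"); im=c["image"]; cv2.imwrite("pics/w1.png",im)
np.save("pics/w1st.npy",np.r_[st["position"],st["orientation"]])
print(st["time"],st["joints"].round(1),st["position"],st["orientation"])
E
```

```text
3.1667 [-14.   26.3  62.3 101.4 -25.   67.7  62.8] [ 0.45970211 -0.32950591  0.4212461 ] [-1.79963689e+02  8.88788070e-03  9.71119109e+01]
```

View pics/w1.png

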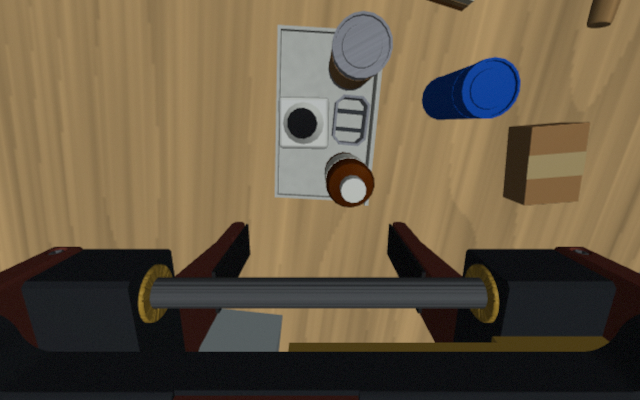

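Wrist view: tin lid (362,43), black cap (302,123), die (349,120), white cap (353,190), tray corners (277,26) and (276,196), blue tin (490,88).

```bash
cat > meas.py <<'E'
from h import *
def blob(im,m,roi):
    k=np.zeros(im.shape[:2],np.uint8);x0,x1,y0,y1=roi;k[y0:y1,x0:x1]=m[y0:y1,x0:x1]*255
    return max(cv2.findContours(k,0,1)[0],key=cv2.contourArea)[:,0].astype(np.float32)
E
python3 - <<'E'
from meas import *
st=monitor.observe(); c=read_camera("wrist"); im=c["image"]; hsv=cv2.cvtColor(im,cv2.COLOR_BGR2HSV)
H,S,V=[hsv[...,i].astype(int) for i in range(3)]
def rep(n,m,z,roi,fit=1):
    k=blob(im,m,roi); P=ray(c,k,z,st)[:,:2]*1000
    (x,y),r=cv2.minEnclosingCircle(P.astype(np.float32)); R_=cv2.minAreaRect(P.astype(np.float32))
    print(n,'bbox',k.min(0),k.max(0),'circ',round(x,1),round(y,1),round(r,1),'rect',np.round(R_[0],1),np.round(R_[1],1),round(R_[2],1))
rep('blackcap',V<60,.122,(285,320,103,142))
rep('whitecap',(S<50)&(V>150),.124,(338,369,172,208))
bl=(H>100)&(H<130)&(S>150)
rep('bluelid',bl,.11,(461,525,50,130))
for p in[(343,100),(360,60)]:print(im[p[1],p[0]])
print(im[43,330:396:4].tolist()); print(im[90:150:4,349].tolist())
print(im[10:34:2,300].tolist());print(im[150,268:286:2].tolist());print(im[188:204:2,290].tolist())
E
python3 - <<'E'
import cv2
i=cv2.imread("pics/w1.png")[5:215,260:410];cv2.imwrite("pics/w1c.png",cv2.resize(i,None,fx=2.8,fy=2.8,interpolation=cv2.INTER_CUBIC))
E
```

```text
blackcap bbox [288. 108.] [316. 137.] circ 436.5 -263.6 13.8 rect [ 436.8 -263.2] [26.8 26.7] 7.2
whitecap bbox [341. 179.] [365. 201.] circ 495.3 -322.0 12.3 rect [ 495.1 -321.9] [24.2 22.7] 7.2
bluelid bbox [461.  58.] [519. 117.] circ 609.2 -211.4 32.1 rect [ 612.7 -208.9] [55.4 54.1] 14.4
[158 162 158]
[131 125 120]
[[156, 160, 157], [127, 120, 117], [129, 122, 118], [102, 97, 94], [129, 123, 118], [130, 122, 119], [132, 124, 121], [129, 121, 117], [128, 121, 117], [132, 124, 120], [133, 126, 122], [131, 122, 119], [134, 127, 122], [126, 119, 115], [130, 123, 121], [107, 101, 98], [84, 122, 147]]
[[108, 110, 107], [148, 148, 145], [42, 42, 40], [155, 159, 155], [158, 162, 158], [55, 51, 46], [132, 135, 132], [157, 161, 157], [156, 160, 156], [157, 161, 158], [55, 52, 49], [156, 160, 155], [155, 159, 156], [93, 88, 85], [160, 163, 158]]
[[87, 127, 152], [86, 126, 152], [87, 128, 153], [88, 128, 154], [87, 127, 153], [88, 129, 154], [89, 129, 156], [89, 130, 155], [133, 150, 155], [155, 159, 155], [70, 74, 72], [139, 143, 139]]
[[91, 132, 157], [92, 133, 158], [90, 132, 157], [95, 132, 154], [155, 159, 156], [132, 135, 133], [159, 163, 159], [158, 163, 160], [158, 162, 158]]
[[156, 160, 157], [156, 160, 156], [156, 159, 155], [106, 110, 108], [155, 159, 155], [105, 139, 160], [91, 134, 161], [91, 133, 160]]
```

View pics/w1c.png

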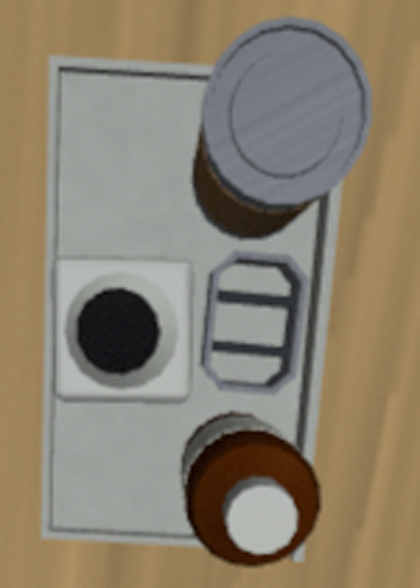

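Crop: lid, caps and die are clear. Tray corners are at crop (50,57) and (42,537), and the square shoulder's corners at (55,257) and (192,400).

```bash
python3 - <<'E'
from meas import *
st=monitor.observe(); c=read_camera("wrist"); 
f=lambda x,y:(x/2.8+260-.3,y/2.8+5-.3)
def g(n,x,y,z):
    p=ray(c,f(x,y),z,st)[0]*1000; print(n,p.round(1)[:2]); return p[:2]
t=g('lid top',286,17,.114);l=g('lid left',202,103,.114);r=g('lid right',371,103,.114)
print('tin',(l+r)/2, np.linalg.norm(l-r)); 
a=g('trayFL',50,57,.012);b=g('trayFR',42,537,.012);d=g('trayBR',300,560,.03)
print(np.linalg.norm(a-b),np.linalg.norm(b-d),'yaw',np.degrees(np.arctan2(-(a-b)[0],(a-b)[1])))
y=(a-b)/np.linalg.norm(a-b);x=np.array([y[1],-y[0]]);o=(a+b)/2+65*x;print('tray',o)
for n,q in(('left',(28,66)),('right',(28,-66)),('front',(-25,0)),('die',(32,0))):print(n,o+q[0]*x+q[1]*y)
s=[g('sq',*p,.098) for p in((55,257),(190,260),(192,400),(55,397))];print('sq',np.mean(s,0))
g('sqcap',117,332,.122);g('die',254,322,.033); 
s=np.array(s);e=s[0]-s[3];print('sq yaw',np.degrees(np.arctan2(-e[0],e[1])));e=s[1]-s[2];print(np.degrees(np.arctan2(-e[0],e[1])))
E
```

```text
lid top [ 478.9 -160.4]
lid left [ 455.7 -188.3]
lid right [ 510.5 -181.4]
tin [ 483.11235568 -184.88486484] 55.30138898572861
trayFL [ 388.5 -152.7]
trayFR [ 403.7 -369.3]
trayBR [ 531.5 -360.3]
217.1462659753211 128.1082628486542 yaw 4.01036480139909
tray [ 460.97511818 -256.48240928]
left [ 484.2907203 -188.6857818]
right [ 493.5223953  -320.36256857]
front [ 436.03633281 -258.23083257]
die [ 492.89676346 -254.24442746]
sq [ 410.  -240.7]
sq [ 458.6 -235.7]
sq [ 466.  -285.2]
sq [ 414.6 -290.5]
sq [ 437.28988872 -263.03149655]
sqcap [ 436.5 -263.8]
die [ 491.9 -252.7]
sq yaw 5.169196383607798
8.493004147784157
```

{"api": "arm_command", "payload": {
  "targets": [
    [0.085, [0.0342, -0.0073, 0], [0, 0, 0]],
    [0.085, [0.0342, -0.0073, 0], [0, 0, 0]],
    [0.085, [0, 0, 0.03], [0, 0, 0]],
    [0.085, [0, 0, 0.035], [0, 0, 0]],
    [0.085, [0, 0, 0.035], [0, 0, 0]],
    [0.085, [0, 0, 0.035], [0, 0, 0]],
    [0.085, [0, 0, 0.03], [0, 0, 0]],
    [0.085, [0, 0, 0.018], [0, 0, 0]],
    [0.085, [0, 0, 0], [0, 0, 0]],
    [0.085, [0, 0, 0], [0, 0, 0]]
  ]
}}

```text
time: 4.15
position: [0.4365, -0.2639, 0.2384]
orientation: [-179.9, -0.0, 96.9]
wrist_force: [0.1, 0.1, 0.4]
gripper_width: 0.0848
grip_force: 0.0
```

{"api": "arm_command", "payload": {
  "targets": [
    [0.04, [0, 0, 0], [0, 0, 0]],
    [0.04, [0, 0, 0], [0, 0, 0]],
    [0.04, [0, 0, 0], [0, 0, 0]],
    [0.04, [0, 0, 0], [0, 0, 0]],
    [0.04, [0, 0, 0], [0, 0, 0]],
    [0.04, [0, 0, 0], [0, 0, 0]],
    [0.04, [0, 0, 0], [0, 0, 0]]
  ]
}}

```text
time: 4.73
position: [0.4368, -0.2637, 0.2389]
orientation: [180.0, -0.0, 96.9]
wrist_force: [-1.1, 1.0, 5.7]
gripper_width: 0.0516
grip_force: 30.0
```

```bash
python3 - <<'E'
from h import *
st=monitor.observe(); print(st["time"],st["joints"].round(1),st["position"].round(4),st["orientation"].round(2))
c=read_camera("wrist"); cv2.imwrite("pics/w2.png",c["image"])
E
```

```text
4.7333 [-12.1  33.8  51.  118.7 -37.7  45.1  69. ] [ 0.4368 -0.2637  0.2389] [ 1.7997e+02 -1.0000e-02  9.6890e+01]
```

View pics/w2.png

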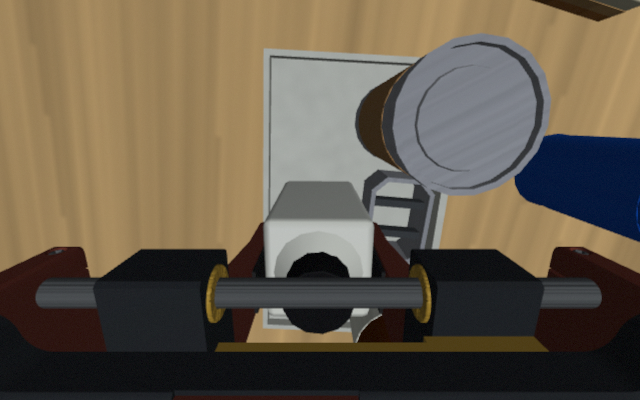

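The square bottle is held centrally (width 51.6 mm, bottle at image (318,240)). Lift and carry it to the mat.

{"api": "arm_command", "payload": {
  "targets": [
    [0.04, [0, 0, -0.01], [0, 0, 0]],
    [0.04, [0, 0, -0.02], [0, 0, 0]],
    [0.04, [0, 0, -0.025], [0, 0, 0]],
    [0.04, [0, 0, -0.025], [0, 0, 0]],
    [0.04, [0, 0, -0.025], [0, 0, 0]],
    [0.04, [0, 0, -0.02], [0, 0, 0]],
    [0.04, [0, 0, -0.015], [0, 0, 0]],
    [0.04, [0.007, 0.001, 0], [0, 0, 0]],
    [0.04, [0.014, 0.002, 0], [0, 0, 0]],
    [0.04, [0.02, 0.003, 0], [0, 0, 0]]
  ]
}}

```text
time: 5.62
position: [0.4372, -0.2221, 0.3781]
orientation: [-180.0, 0.0, 96.8]
wrist_force: [0.5, -0.1, -3.1]
gripper_width: 0.0517
grip_force: 30.0
```

{"api": "arm_command", "payload": {
  "targets": [
    [0.04, [0.028, 0.004, 0], [0, 0, 0]],
    [0.04, [0.03, 0.005, 0], [0, 0, 0]],
    [0.04, [0.03, 0.005, 0], [0, 0, 0]],
    [0.04, [0.03, 0.005, 0], [0, 0, 0]],
    [0.04, [0.03, 0.005, 0], [0, 0, 0]],
    [0.04, [0.03, 0.005, 0], [0, 0, 0]],
    [0.04, [0.03, 0.005, 0], [0, 0, 0]],
    [0.04, [0.03, 0.005, 0], [0, 0, 0]],
    [0.04, [0.03, 0.005, 0], [0, 0, 0]],
    [0.04, [0.03, 0.005, 0], [0, 0, 0]]
  ]
}}

```text
time: 6.45
position: [0.4497, 0.0816, 0.3776]
orientation: [-179.9, -0.0, 96.9]
wrist_force: [0.4, -0.0, -3.2]
gripper_width: 0.0517
grip_force: 30.0
```

{"api": "arm_command", "payload": {
  "targets": [
    [0.04, [0.03, 0.005, 0], [0, 0, 0]],
    [0.04, [0.03, 0.005, 0], [0, 0, 0]],
    [0.04, [0.03, 0.005, 0], [0, 0, 0]],
    [0.04, [0.03, 0.005, 0], [0, 0, 0]],
    [0.04, [0.025, 0.004, 0], [0, 0, 0]],
    [0.04, [0.019, 0.004, 0], [0, 0, 0]],
    [0.04, [0.01, 0, 0], [0, 0, 0]],
    [0.04, [0, 0, 0], [0, 0, 0]]
  ]
}}

```text
time: 7.12
position: [0.457, 0.2577, 0.3776]
orientation: [-179.9, 0.1, 97.0]
wrist_force: [-0.5, 0.0, -2.9]
gripper_width: 0.0518
grip_force: 30.0
```

```bash
python3 - <<'E'
from h import *
st=monitor.observe(); print(st["time"],st["joints"].round(1),st["position"].round(4),st["orientation"].round(2))
E
```

```text
7.1167 [-84.5  27.4  67.9 110.  -28.8  62.3   2.4] [0.457  0.2577 0.3776] [-1.7995e+02  6.0000e-02  9.7050e+01]
```

{"api": "arm_command", "payload": {
  "targets": [
    [0.04, [0, 0, 0.02], [0, 0, 0]],
    [0.04, [0, 0, 0.03], [0, 0, 0]],
    [0.04, [0, 0, 0.03], [0, 0, 0]],
    [0.04, [0, 0, 0.025], [0, 0, 0]],
    [0.04, [0, 0, 0.015], [0, 0, 0]],
    [0.04, [0, 0, 0.008], [0, 0, 0]],
    [0.04, [0, 0, 0.005], [0, 0, 0]],
    [0.04, [0, 0, 0.003], [0, 0, 0]],
    [0.04, [0, 0, 0.002], [0, 0, 0]],
    [0.04, [0, 0, 0.0005], [0, 0, 0]]
  ]
}}

```text
time: 7.95
position: [0.458, 0.2556, 0.2405]
orientation: [179.9, -0.0, 96.9]
wrist_force: [-0.3, -0.2, -3.9]
gripper_width: 0.052
grip_force: 30.0
```

{"api": "arm_command", "payload": {
  "targets": [
    [0.07, [0, 0, 0], [0, 0, 0]],
    [0.085, [0, 0, 0], [0, 0, 0]],
    [0.085, [0, 0, 0], [0, 0, 0]],
    [0.085, [0, 0, 0], [0, 0, 0]],
    [0.085, [0, 0, -0.02], [0, 0, 0]],
    [0.085, [0, 0, -0.03], [0, 0, 0]],
    [0.085, [0, 0, -0.035], [0, 0, 0]],
    [0.085, [0, 0, -0.03], [0, 0, 0]],
    [0.085, [0, 0, -0.02], [0, 0, 0]],
    [0.085, [0, 0, 0], [0, 0, 0]]
  ]
}}

```text
time: 8.78
position: [0.459, 0.2556, 0.3788]
orientation: [179.7, -0.2, 96.9]
wrist_force: [0.9, 1.3, 0.6]
gripper_width: 0.0846
grip_force: 0.0
```

```bash
python3 - <<'E'
from h import *
st=monitor.observe(); print(st["time"],st["joints"].round(1),st["position"].round(4),st["orientation"].round(2))
y=np.radians(st["orientation"][2]);M=np.array([[np.cos(y),np.sin(y)],[np.sin(y),-np.cos(y)]])
print('to tin',M@(np.array([.483,-.187])-st["position"][:2]))
c=read_camera("side"); cv2.imwrite("pics/s2.png",c["image"])
E
```

```text
8.7833 [-84.3  27.2  67.9 110.  -28.8  62.    2.5] [0.459  0.2556 0.3788] [179.72  -0.19  96.88]
to tin [-0.44227935 -0.02919891]
```

View pics/s2.png

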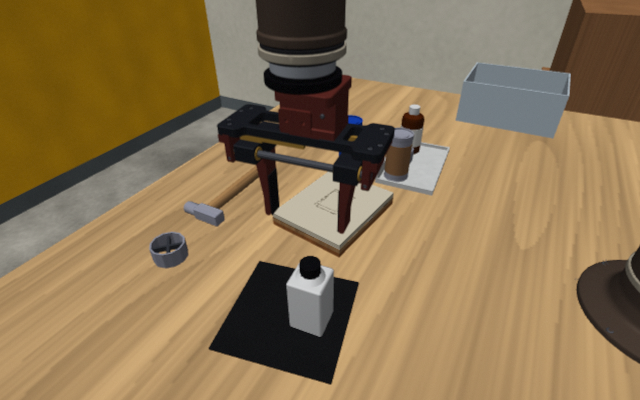

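Side view: square bottle upright on the mat at (311,300), tray holding the tin (398,155) and round bottle (412,130). Next is the tin.

{"api": "arm_command", "payload": {
  "targets": [
    [0.085, [-0.02, -0.0012, 0], [0, 0, 0]],
    [0.085, [-0.035, -0.0024, 0], [0, 0, 0]],
    [0.085, [-0.035, -0.0024, 0], [0, 0, 0]],
    [0.085, [-0.035, -0.0024, 0], [0, 0, 0]],
    [0.085, [-0.035, -0.0024, 0], [0, 0, 0]],
    [0.085, [-0.035, -0.0024, 0], [0, 0, 0]],
    [0.085, [-0.035, -0.0024, 0], [0, 0, 0]],
    [0.085, [-0.035, -0.0024, 0], [0, 0, 0]],
    [0.085, [-0.035, -0.0024, 0], [0, 0, 0]],
    [0.085, [-0.035, -0.0024, 0], [0, 0, 0]]
  ]
}}

```text
time: 9.67
position: [0.4747, -0.0809, 0.374]
orientation: [-179.9, -0.0, 96.9]
wrist_force: [1.0, 0.8, -1.2]
gripper_width: 0.0851
grip_force: 0.0
```

{"api": "arm_command", "payload": {
  "targets": [
    [0.085, [-0.035, -0.0024, 0], [0, 0, 0]],
    [0.085, [-0.035, -0.0024, 0], [0, 0, 0]],
    [0.085, [-0.025, -0.0012, 0], [0, 0, 0]],
    [0.085, [-0.0123, -0.0004, 0], [0, 0, 0]],
    [0.085, [0, 0, 0], [0, 0, 0]],
    [0.085, [0, 0, 0], [0, 0, 0]]
  ]
}}

```text
time: 10.17
position: [0.4813, -0.1872, 0.374]
orientation: [-179.9, -0.0, 96.8]
wrist_force: [-0.2, -0.9, -0.2]
gripper_width: 0.0847
grip_force: 0.0
```

```bash
cat > go.py <<'E'
from h import *
import sys
st=monitor.observe(); print(st["time"],st["joints"].round(1),st["position"].round(4),st["orientation"].round(2))
t=np.array([float(a) for a in sys.argv[1:4]]); T=R.from_euler('xyz',st["orientation"],degrees=True).as_matrix()
print('tool shift',(T.T@(t-st["position"])).round(4))
if len(sys.argv)>4:
    rv=(R.from_matrix(T.T)*R.from_euler('xyz',[180,0,float(sys.argv[4])],degrees=True)).as_rotvec(degrees=True); print('turn',rv.round(2))
E
python3 go.py .483 -.187 .246 96.9
```

```text
10.1667 [-32.3  24.2  63.6 111.2 -25.1  60.1  49.1] [ 0.4813 -0.1872  0.374 ] [-1.7991e+02 -3.0000e-02  9.6770e+01]
tool shift [-0.      0.0019  0.128 ]
turn [-0.09 -0.03 -0.13]
```

{"api": "arm_command", "payload": {
  "targets": [
    [0.085, [0, 0.0019, 0.01], [0, 0, 0]],
    [0.085, [0, 0, 0.025], [0, 0, 0]],
    [0.085, [0, 0, 0.03], [0, 0, 0]],
    [0.085, [0, 0, 0.03], [0, 0, 0]],
    [0.085, [0, 0, 0.02], [0, 0, 0]],
    [0.085, [0, 0, 0.013], [0, 0, 0]],
    [0.085, [0, 0, 0], [0, 0, 0]],
    [0.085, [0, 0, 0], [0, 0, 0]]
  ]
}}

```text
time: 10.83
position: [0.4837, -0.1861, 0.2466]
orientation: [-179.9, -0.0, 96.9]
wrist_force: [0.4, -0.4, 0.0]
gripper_width: 0.0849
grip_force: 0.0
```

```bash
python3 - <<'E'
from h import *
c=read_camera("wrist"); cv2.imwrite("pics/w3.png",c["image"])
E
python3 go.py .483 -.187 .246
```

```text
10.8833 [-22.6  34.   52.1 117.2 -37.3  46.7  58.6] [ 0.484  -0.1865  0.2474] [1.7998e+02 2.0000e-02 9.6920e+01]
tool shift [-0.0004 -0.0011  0.0014]
```

View pics/w3.png

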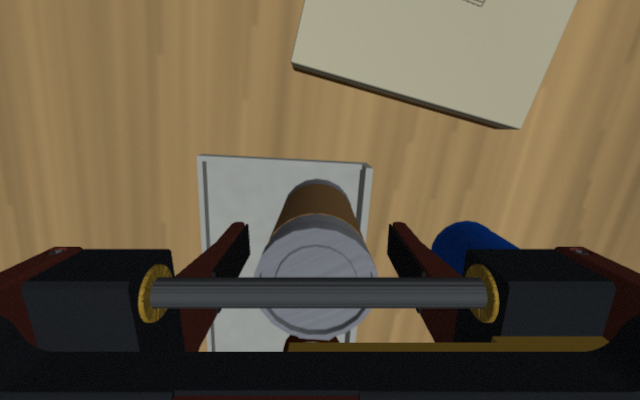

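The tin lid (316,276) is centred between the fingers.

{"api": "arm_command", "payload": {
  "targets": [
    [0.04, [0, 0, 0], [0, 0, 0]],
    [0.04, [0, 0, 0], [0, 0, 0]],
    [0.04, [0, 0, 0], [0, 0, 0]],
    [0.04, [0, 0, 0], [0, 0, 0]],
    [0.04, [0, 0, 0], [0, 0, 0]],
    [0.04, [0, 0, 0], [0, 0, 0]],
    [0.04, [0, 0, 0], [0, 0, 0]]
  ]
}}

```text
time: 11.47
position: [0.4835, -0.1869, 0.2473]
orientation: [180.0, -0.0, 96.9]
wrist_force: [-2.1, 0.8, 5.9]
gripper_width: 0.0559
grip_force: 30.0
```

{"api": "arm_command", "payload": {
  "targets": [
    [0.04, [0, 0, -0.01], [0, 0, 0]],
    [0.04, [0, 0, -0.02], [0, 0, 0]],
    [0.04, [0, 0, -0.025], [0, 0, 0]],
    [0.04, [0, 0, -0.025], [0, 0, 0]],
    [0.04, [0, 0, -0.025], [0, 0, 0]],
    [0.04, [0, 0, -0.02], [0, 0, 0]],
    [0.04, [0, 0, -0.015], [0, 0, 0]],
    [0.04, [0.01, 0.002, 0], [0, 0, 0]],
    [0.04, [0.02, 0.004, 0], [0, 0, 0]],
    [0.04, [0.03, 0.0076, 0], [0, 0, 0]]
  ]
}}

```text
time: 12.3
position: [0.489, -0.1272, 0.3878]
orientation: [180.0, 0.0, 96.6]
wrist_force: [0.4, -0.4, -3.7]
gripper_width: 0.0559
grip_force: 29.9
```

{"api": "arm_command", "payload": {
  "targets": [
    [0.04, [0.03, 0.0076, 0], [0, 0, 0]],
    [0.04, [0.03, 0.0076, 0], [0, 0, 0]],
    [0.04, [0.03, 0.0076, 0], [0, 0, 0]],
    [0.04, [0.03, 0.0076, 0], [0, 0, 0]],
    [0.04, [0.03, 0.0076, 0], [0, 0, 0]],
    [0.04, [0.03, 0.0076, 0], [0, 0, 0]],
    [0.04, [0.03, 0.0076, 0], [0, 0, 0]],
    [0.04, [0.03, 0.0076, 0], [0, 0, 0]],
    [0.04, [0.03, 0.0076, 0], [0, 0, 0]],
    [0.04, [0.03, 0.008, 0], [0, 0, 0]]
  ]
}}

```text
time: 13.13
position: [0.5295, 0.1831, 0.3871]
orientation: [-180.0, -0.0, 96.9]
wrist_force: [1.6, 0.0, -3.4]
gripper_width: 0.0555
grip_force: 29.9
```

{"api": "arm_command", "payload": {
  "targets": [
    [0.04, [0.02, 0.007, 0], [0, 0, 0]],
    [0.04, [0.0065, 0.0013, 0], [0, 0, 0]],
    [0.04, [0, 0, 0], [0, 0, 0]],
    [0.04, [0, 0, 0], [0, 0, 0]]
  ]
}}

```text
time: 13.47
position: [0.5347, 0.2081, 0.3869]
orientation: [-180.0, 0.1, 96.9]
wrist_force: [0.4, -0.5, -3.8]
gripper_width: 0.0556
grip_force: 29.9
```

```bash
python3 go.py .535 .209 .2465 96.9
```

```text
13.4667 [-70.3  30.9  63.6 102.7 -30.2  65.7  10. ] [0.5347 0.2081 0.3869] [-1.7997e+02  6.0000e-02  9.6870e+01]
tool shift [0.001  0.0005 0.1404]
turn [-0.03  0.06 -0.03]
```

{"api": "arm_command", "payload": {
  "targets": [
    [0.04, [0, 0, 0.02], [0, 0, 0]],
    [0.04, [0, 0, 0.03], [0, 0, 0]],
    [0.04, [0, 0, 0.03], [0, 0, 0]],
    [0.04, [0, 0, 0.025], [0, 0, 0]],
    [0.04, [0, 0, 0.015], [0, 0, 0]],
    [0.04, [0, 0, 0.01], [0, 0, 0]],
    [0.04, [0, 0, 0.005], [0, 0, 0]],
    [0.04, [0, 0, 0.003], [0, 0, 0]],
    [0.04, [0, 0, 0.0015], [0, 0, 0]],
    [0.04, [0, 0, 0], [0, 0, 0]]
  ]
}}

```text
time: 14.3
position: [0.5352, 0.2086, 0.2481]
orientation: [179.9, -0.0, 96.9]
wrist_force: [0.0, -0.0, -3.4]
gripper_width: 0.0563
grip_force: 29.9
```

{"api": "arm_command", "payload": {
  "targets": [
    [0.07, [0, 0, 0], [0, 0, 0]],
    [0.085, [0, 0, 0], [0, 0, 0]],
    [0.085, [0, 0, 0], [0, 0, 0]],
    [0.085, [0, 0, 0], [0, 0, 0]],
    [0.085, [0, 0, -0.02], [0, 0, 0]],
    [0.085, [0, 0, -0.03], [0, 0, 0]],
    [0.085, [0, 0, -0.035], [0, 0, 0]],
    [0.085, [0, 0, -0.03], [0, 0, 0]],
    [0.085, [0, 0, -0.02], [0, 0, 0]],
    [0.085, [0, 0, 0], [0, 0, 0]]
  ]
}}

```text
time: 15.13
position: [0.5362, 0.2084, 0.3868]
orientation: [179.7, -0.1, 96.9]
wrist_force: [-0.0, 0.2, -0.0]
gripper_width: 0.0849
grip_force: 0.0
```

```bash
python3 go.py .495 -.322 .38 96.9
```

```text
15.1333 [-70.1  30.9  63.5 102.7 -30.5  65.3  10.2] [0.5362 0.2084 0.3868] [ 1.7966e+02 -1.4000e-01  9.6870e+01]
tool shift [-0.5217 -0.1044  0.0049]
turn [ 0.34 -0.14 -0.03]
```

{"api": "arm_command", "payload": {
  "targets": [
    [0.085, [-0.0133, -0.0027, 0], [0, 0, 0]],
    [0.085, [-0.033, -0.0066, 0], [0, 0, 0]],
    [0.085, [-0.033, -0.0066, 0], [0, 0, 0]],
    [0.085, [-0.033, -0.0066, 0], [0, 0, 0]],
    [0.085, [-0.033, -0.0066, 0], [0, 0, 0]],
    [0.085, [-0.033, -0.0066, 0], [0, 0, 0]],
    [0.085, [-0.033, -0.0066, 0], [0, 0, 0]],
    [0.085, [-0.033, -0.0066, 0], [0, 0, 0]],
    [0.085, [-0.033, -0.0066, 0], [0, 0, 0]],
    [0.085, [-0.033, -0.0066, 0], [0, 0, 0]]
  ]
}}

```text
time: 15.97
position: [0.509, -0.1088, 0.3812]
orientation: [-179.9, -0.0, 96.9]
wrist_force: [0.1, 0.6, -0.1]
gripper_width: 0.085
grip_force: 0.0
```

{"api": "arm_command", "payload": {
  "targets": [
    [0.085, [-0.033, -0.0066, 0], [0, 0, 0]],
    [0.085, [-0.033, -0.0066, 0], [0, 0, 0]],
    [0.085, [-0.033, -0.0066, 0], [0, 0, 0]],
    [0.085, [-0.033, -0.0066, 0], [0, 0, 0]],
    [0.085, [-0.033, -0.0066, 0], [0, 0, 0]],
    [0.085, [-0.033, -0.0066, 0], [0, 0, 0]],
    [0.085, [-0.0134, -0.0027, 0], [0, 0, 0]],
    [0.085, [0, 0, 0], [0, 0, 0]],
    [0.085, [0, 0, 0], [0, 0, 0]]
  ]
}}

```text
time: 16.72
position: [0.4924, -0.3226, 0.3811]
orientation: [-179.9, -0.1, 96.7]
wrist_force: [-0.0, 0.2, -0.1]
gripper_width: 0.0849
grip_force: 0.0
```

```bash
python3 go.py .495 -.322 .236 96.9
```

```text
16.7167 [-12.   30.8  58.5 100.9 -28.8  65.   62.4] [ 0.4924 -0.3226  0.3811] [-1.7989e+02 -6.0000e-02  9.6720e+01]
tool shift [1.000e-04 2.900e-03 1.451e-01]
turn [-0.11 -0.06 -0.18]
```

{"api": "arm_command", "payload": {
  "targets": [
    [0.085, [0, 0.0029, 0.015], [0, 0, 0]],
    [0.085, [0, 0, 0.03], [0, 0, 0]],
    [0.085, [0, 0, 0.03], [0, 0, 0]],
    [0.085, [0, 0, 0.03], [0, 0, 0]],
    [0.085, [0, 0, 0.025], [0, 0, 0]],
    [0.085, [0, 0, 0.015], [0, 0, 0]],
    [0.085, [0, 0, 0], [0, 0, 0]],
    [0.085, [0, 0, 0], [0, 0, 0]]
  ]
}}

```text
time: 17.38
position: [0.4968, -0.3205, 0.2369]
orientation: [-179.9, -0.0, 96.9]
wrist_force: [0.3, -0.0, 0.4]
gripper_width: 0.0849
grip_force: 0.0
```

```bash
python3 - <<'E'
from h import *
c=read_camera("wrist"); cv2.imwrite("pics/w4.png",c["image"])
E
python3 go.py .495 -.322 .236
```

```text
17.4333 [ -5.7  40.3  49.2 107.2 -39.1  50.9  69.8] [ 0.4971 -0.3211  0.238 ] [1.7999e+02 3.0000e-02 9.6920e+01]
tool shift [-0.0007 -0.0022  0.002 ]
```

View pics/w4.png

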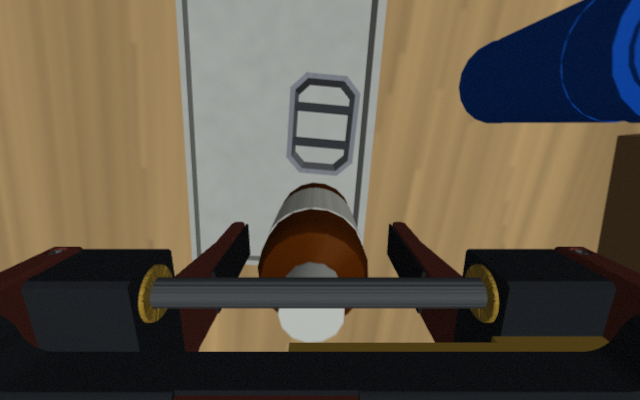

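The round bottle (312,245) sits about 2 mm toward the left finger, so I correct for that, then grip. The die is clear at (324,123).

{"api": "arm_command", "payload": {
  "targets": [
    [0.085, [-0.0007, -0.0022, 0.0015], [0, 0, 0]],
    [0.085, [0, 0, 0], [0, 0, 0]],
    [0.04, [0, 0, 0], [0, 0, 0]],
    [0.04, [0, 0, 0], [0, 0, 0]],
    [0.04, [0, 0, 0], [0, 0, 0]],
    [0.04, [0, 0, 0], [0, 0, 0]],
    [0.04, [0, 0, 0], [0, 0, 0]],
    [0.04, [0, 0, 0], [0, 0, 0]],
    [0.04, [0, 0, 0], [0, 0, 0]]
  ]
}}

```text
time: 18.18
position: [0.4946, -0.3223, 0.236]
orientation: [180.0, -0.0, 96.9]
wrist_force: [-0.5, -0.2, 1.7]
gripper_width: 0.0535
grip_force: 30.0
```

{"api": "arm_command", "payload": {
  "targets": [
    [0.04, [0, 0, -0.01], [0, 0, 0]],
    [0.04, [0, 0, -0.02], [0, 0, 0]],
    [0.04, [0, 0, -0.025], [0, 0, 0]],
    [0.04, [0, 0, -0.025], [0, 0, 0]],
    [0.04, [0, 0, -0.025], [0, 0, 0]],
    [0.04, [0, 0, -0.02], [0, 0, 0]],
    [0.04, [0, 0, -0.02], [0, 0, 0]],
    [0.04, [0.008, 0.001, 0], [0, 0, 0]],
    [0.04, [0.015, 0.0025, 0], [0, 0, 0]],
    [0.04, [0.025, 0.005, 0], [0, 0, 0]]
  ]
}}

```text
time: 19.02
position: [0.4961, -0.2743, 0.3806]
orientation: [-180.0, 0.1, 96.7]
wrist_force: [0.7, 0.5, -2.4]
gripper_width: 0.054
grip_force: 30.0
```

{"api": "arm_command", "payload": {
  "targets": [
    [0.04, [0.033, 0.0062, 0], [0, 0, 0]],
    [0.04, [0.033, 0.0062, 0], [0, 0, 0]],
    [0.04, [0.033, 0.0062, 0], [0, 0, 0]],
    [0.04, [0.033, 0.0062, 0], [0, 0, 0]],
    [0.04, [0.033, 0.0062, 0], [0, 0, 0]],
    [0.04, [0.033, 0.0062, 0], [0, 0, 0]],
    [0.04, [0.033, 0.0062, 0], [0, 0, 0]],
    [0.04, [0.033, 0.0062, 0], [0, 0, 0]],
    [0.04, [0.033, 0.0062, 0], [0, 0, 0]],
    [0.04, [0.033, 0.0062, 0], [0, 0, 0]]
  ]
}}

```text
time: 19.85
position: [0.5182, 0.0637, 0.38]
orientation: [-179.9, -0.0, 96.9]
wrist_force: [0.9, 0.3, -2.7]
gripper_width: 0.053
grip_force: 30.0
```

{"api": "arm_command", "payload": {
  "targets": [
    [0.04, [0.033, 0.0062, 0], [0, 0, 0]],
    [0.04, [0.033, 0.0062, 0], [0, 0, 0]],
    [0.04, [0.033, 0.0062, 0], [0, 0, 0]],
    [0.04, [0.033, 0.0062, 0], [0, 0, 0]],
    [0.04, [0.033, 0.0062, 0], [0, 0, 0]],
    [0.04, [0.033, 0.0062, 0], [0, 0, 0]],
    [0.04, [0.03, 0.006, 0], [0, 0, 0]],
    [0.04, [0.0196, 0.0035, 0], [0, 0, 0]],
    [0.04, [0, 0, 0], [0, 0, 0]],
    [0.04, [0, 0, 0], [0, 0, 0]]
  ]
}}

```text
time: 20.68
position: [0.5348, 0.3145, 0.3793]
orientation: [-179.9, 0.1, 97.0]
wrist_force: [0.5, 0.3, -3.0]
gripper_width: 0.0536
grip_force: 30.0
```

```bash
python3 go.py .535 .313 .2365 96.9
```

```text
20.6833 [-74.5  36.   61.   96.5 -33.5  68.2   2.1] [0.5348 0.3145 0.3793] [-1.7989e+02  9.0000e-02  9.7040e+01]
tool shift [-0.0013  0.0003  0.1428]
turn [-0.11  0.09  0.14]
```

{"api": "arm_command", "payload": {
  "targets": [
    [0.04, [-0.0013, 0, 0.02], [0, 0, 0]],
    [0.04, [0, 0, 0.03], [0, 0, 0]],
    [0.04, [0, 0, 0.03], [0, 0, 0]],
    [0.04, [0, 0, 0.025], [0, 0, 0]],
    [0.04, [0, 0, 0.018], [0, 0, 0]],
    [0.04, [0, 0, 0.01], [0, 0, 0]],
    [0.04, [0, 0, 0.005], [0, 0, 0]],
    [0.04, [0, 0, 0.003], [0, 0, 0]],
    [0.04, [0, 0, 0.001], [0, 0, 0]],
    [0.04, [0, 0, 0], [0, 0, 0]]
  ]
}}

```text
time: 21.52
position: [0.5364, 0.3115, 0.2398]
orientation: [179.9, -0.0, 96.9]
wrist_force: [0.1, -0.1, -3.1]
gripper_width: 0.0536
grip_force: 30.0
```

{"api": "arm_command", "payload": {
  "targets": [
    [0.07, [0, 0, 0], [0, 0, 0]],
    [0.085, [0, 0, 0], [0, 0, 0]],
    [0.085, [0, 0, 0], [0, 0, 0]],
    [0.085, [0, 0, 0], [0, 0, 0]],
    [0.085, [0, 0, -0.02], [0, 0, 0]],
    [0.085, [0, 0, -0.03], [0, 0, 0]],
    [0.085, [0, 0, -0.04], [0, 0, 0]],
    [0.085, [0, 0, -0.04], [0, 0, 0]],
    [0.085, [0, 0, -0.025], [0, 0, 0]],
    [0.085, [0, 0, 0], [0, 0, 0]]
  ]
}}

```text
time: 22.35
position: [0.5377, 0.3111, 0.3999]
orientation: [179.6, -0.2, 96.9]
wrist_force: [0.5, -0.5, -0.3]
gripper_width: 0.0853
grip_force: 0.0
```

```bash
python3 go.py .43 -.25 .39 96.9
```

```text
22.35 [-74.8  34.8  62.   95.3 -32.7  69.6   1.5] [0.5377 0.3111 0.3999] [179.58  -0.22  96.86]
tool shift [-0.5442 -0.174   0.0065]
turn [ 0.42 -0.22 -0.04]
```

{"api": "arm_command", "payload": {
  "targets": [
    [0.085, [-0.034, -0.0109, 0], [0, 0, 0]],
    [0.085, [-0.034, -0.0109, 0], [0, 0, 0]],
    [0.085, [-0.034, -0.0109, 0], [0, 0, 0]],
    [0.085, [-0.034, -0.0109, 0], [0, 0, 0]],
    [0.085, [-0.034, -0.0109, 0], [0, 0, 0]],
    [0.085, [-0.034, -0.0109, 0], [0, 0, 0]],
    [0.085, [-0.034, -0.0109, 0], [0, 0, 0]],
    [0.085, [-0.034, -0.0109, 0], [0, 0, 0]],
    [0.085, [-0.034, -0.0109, 0], [0, 0, 0]],
    [0.085, [-0.034, -0.0109, 0], [0, 0, 0]]
  ]
}}

```text
time: 23.18
position: [0.4678, -0.0405, 0.3937]
orientation: [180.0, -0.0, 96.9]
wrist_force: [0.2, 0.1, -0.2]
gripper_width: 0.0848
grip_force: 0.0
```

{"api": "arm_command", "payload": {
  "targets": [
    [0.085, [-0.034, -0.0109, 0], [0, 0, 0]],
    [0.085, [-0.034, -0.0109, 0], [0, 0, 0]],
    [0.085, [-0.034, -0.0109, 0], [0, 0, 0]],
    [0.085, [-0.034, -0.0109, 0], [0, 0, 0]],
    [0.085, [-0.034, -0.0109, 0], [0, 0, 0]],
    [0.085, [-0.034, -0.0109, 0], [0, 0, 0]],
    [0.085, [0, 0, 0], [0, 0, 7]],
    [0.085, [0, 0, 0], [0, 0, 7]],
    [0.085, [0, 0, 0], [0, 0, 7]],
    [0.085, [0, 0, 0], [0, 0, 7]]
  ]
}}

```text
time: 24.02
position: [0.4276, -0.25, 0.3937]
orientation: [180.0, -0.0, 68.4]
wrist_force: [0.2, 0.4, 0.4]
gripper_width: 0.0852
grip_force: 0.0
```

{"api": "arm_command", "payload": {
  "targets": [
    [0.085, [0, 0, 0], [0, 0, 7]],
    [0.085, [0, 0, 0], [0, 0, 7]],
    [0.085, [0, 0, 0], [0, 0, 7]],
    [0.085, [0, 0, 0], [0, 0, 7]],
    [0.085, [0, 0, 0], [0, 0, 7]],
    [0.085, [0, 0, 0], [0, 0, 7]],
    [0.085, [0, 0, 0], [0, 0, 7]],
    [0.085, [0, 0, 0], [0, 0, 7]],
    [0.085, [0, 0, 0], [0, 0, 7]]
  ]
}}

```text
time: 24.77
position: [0.4281, -0.2493, 0.3936]
orientation: [-180.0, 0.0, 5.5]
wrist_force: [-1.1, 0.7, -0.7]
gripper_width: 0.0851
grip_force: 0.0
```

{"api": "arm_command", "payload": {
  "targets": [
    [0.085, [0, 0, 0], [0, 0, 0]],
    [0.085, [0, 0, 0], [0, 0, 0]],
    [0.085, [0, 0, 0], [0, 0, 0]]
  ]
}}

```text
time: 25.02
position: [0.4281, -0.2494, 0.3938]
orientation: [-180.0, 0.0, 6.1]
wrist_force: [1.5, 0.4, 0.1]
gripper_width: 0.085
grip_force: 0.0
```

```bash
python3 go.py .492 -.253 .188 6; python3 - <<'E'
from h import *
c=read_camera("wrist"); s=read_camera("side")["image"]
cv2.imwrite("pics/w5raw.png",c["image"])
a=cv2.resize(c["image"][0:260,200:460],(520,520),interpolation=cv2.INTER_CUBIC); b=s[200:400,200:400]
b=cv2.copyMakeBorder(b,0,320,0,0,0);cv2.imwrite("pics/w5.png",np.hstack([a,b]))
E
```

```text
25.0167 [-33.6  30.4  81.4 112.8 -33.1  66.2 -22.6] [ 0.4281 -0.2494  0.3938] [-1.7999e+02  1.0000e-02  6.1200e+00]
tool shift [0.0632 0.0105 0.2058]
turn [-0.01  0.01  0.12]
```

View pics/w5.png

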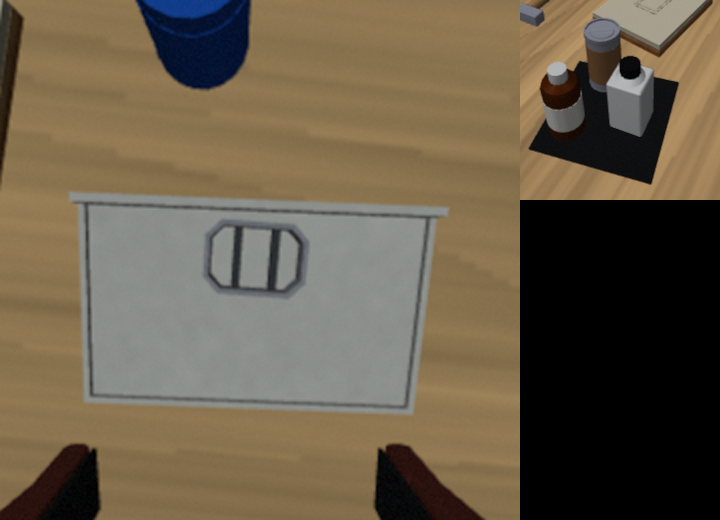

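All three stand upright on the mat (tin, round bottle and square bottle in the side inset), and the die is clear at crop (255,258).

```bash
python3 - <<'E'
from meas import *
st=monitor.observe(); c=read_camera("wrist"); im=c["image"]
f=lambda x,y:(x/2+200-.25,y/2-.25)
q=lambda x,y,z:ray(c,f(x,y),z,st)[0][:2]*1000
def yaw(e): return np.degrees(np.arctan2(-e[0],e[1]))
T=[q(228,219,.036),q(296,226,.036)];B=[q(217,291,.036),q(286,298,.036)]
print('die yaw',yaw(T[0]-T[1]),yaw(B[0]-B[1]))
l,r=q(204.5,257,.036),q(307,262,.036);t,b=q(262,222,.036),q(252,295,.036)
print('die',(l+r)/2,np.linalg.norm(l-r),(t+b)/2,np.linalg.norm(t-b))
a,d=q(70,193,.03),q(447,208,.03);print('tray back',a,d,np.linalg.norm(a-d),yaw(a-d))
a,b=q(84,403,.012),q(413,413,.012);print('front',a,b,np.linalg.norm(a-b),yaw(a-b))
# mask-based
p=im.astype(int);m=(p[...,0]-p[...,2]>3)&(p.max(2)<150)
k=blob(im,cv2.morphologyEx(m.astype(np.uint8),cv2.MORPH_CLOSE,np.ones((3,3)))>0,(295,360,106,154));P=ray(c,k,.036,st)[:,:2]*1000
print('mask',cv2.minAreaRect(P.astype(np.float32)))
E
```

```text
die yaw 0.44713022791028484 0.35275098504931857
die [ 491.50346239 -253.95869916] 59.47905187309959 [ 491.81104028 -254.57439201] 41.4885733521711
tray back [ 516.98160271 -144.01964697] [ 531.77997622 -360.52773569] 217.01323539987263 3.9100971776541784
front [ 387.26920923 -152.31290201] [ 403.50331536 -369.99661411] 218.2882147885223 4.265027922057503
mask ((491.5712585449219, -253.57147216796875), (42.70381546020508, 60.6785888671875), 2.1632742881774902)
```

{"api": "arm_command", "payload": {
  "targets": [
    [0.085, [0, 0, 0], [0, 0, 4.6]],
    [0.085, [0.02, 0.002, 0], [0, 0, 0]],
    [0.085, [0.03, 0.003, 0.01], [0, 0, 0]],
    [0.085, [0.0134, 0.0013, 0.02], [0, 0, 0]],
    [0.085, [0, 0, 0.03], [0, 0, 0]],
    [0.085, [0, 0, 0.03], [0, 0, 0]],
    [0.085, [0, 0, 0.03], [0, 0, 0]],
    [0.085, [0, 0, 0.02], [0, 0, 0]],
    [0.085, [0, 0, 0], [0, 0, 0]],
    [0.085, [0, 0, 0], [0, 0, 0]]
  ]
}}

```text
time: 26.0
position: [0.4915, -0.2545, 0.2537]
orientation: [-180.0, 0.1, 1.3]
wrist_force: [0.1, 0.0, 0.7]
gripper_width: 0.0851
grip_force: 0.0
```

```bash
python3 go.py .4916 -.254 .191 1.5
```

```text
26.0 [-20.7  43.3  63.6 112.5 -47.7  56.  -22. ] [ 0.4915 -0.2545  0.2537] [-1.7999e+02  1.0000e-01  1.3100e+00]
tool shift [ 0.0002 -0.0004  0.0627]
turn [-0.01  0.1  -0.19]
```

{"api": "arm_command", "payload": {
  "targets": [
    [0.085, [0, 0, 0.02], [0, 0, 0]],
    [0.085, [0, 0, 0.02], [0, 0, 0]],
    [0.085, [0, 0, 0.015], [0, 0, 0]],
    [0.085, [0, 0, 0.007], [0, 0, 0]],
    [0.085, [0, 0, 0], [0, 0, 0]],
    [0.085, [0, 0, 0], [0, 0, 0]]
  ]
}}

```text
time: 26.5
position: [0.4921, -0.2547, 0.1932]
orientation: [180.0, -0.1, 1.3]
wrist_force: [-0.2, -1.3, 0.4]
gripper_width: 0.0851
grip_force: 0.0
```

{"api": "arm_command", "payload": {
  "targets": [
    [0.045, [0, 0, 0], [0, 0, 0]],
    [0.045, [0, 0, 0], [0, 0, 0]],
    [0.045, [0, 0, 0], [0, 0, 0]],
    [0.045, [0, 0, 0], [0, 0, 0]],
    [0.045, [0, 0, 0], [0, 0, 0]],
    [0.045, [0, 0, 0], [0, 0, 0]],
    [0.045, [0, 0, 0], [0, 0, 0]],
    [0.045, [0, 0, 0], [0, 0, 0]]
  ]
}}

```text
time: 27.17
position: [0.4919, -0.2542, 0.1924]
orientation: [-180.0, -0.0, 1.3]
wrist_force: [-0.6, 1.6, 5.5]
gripper_width: 0.06
grip_force: 29.9
```

```bash
python3 go.py .4916 -.254 .191 1.5
```

```text
27.1667 [-17.1  47.2  57.5 114.1 -53.5  50.4 -18.2] [ 0.4919 -0.2542  0.1924] [-1.7997e+02 -4.0000e-02  1.3000e+00]
tool shift [-0.0003 -0.0002  0.0014]
turn [-0.03 -0.04 -0.2 ]
```

{"api": "arm_command", "payload": {
  "targets": [
    [0.045, [0, 0, -0.01], [0, 0, 0]],
    [0.045, [0, 0, -0.02], [0, 0, 0]],
    [0.045, [0, 0, -0.025], [0, 0, 0]],
    [0.045, [0, 0, -0.025], [0, 0, 0]],
    [0.045, [0, 0, -0.02], [0, 0, 0]],
    [0.045, [0.003, -0.01, 0], [0, 0, 0]],
    [0.045, [0.006, -0.025, 0], [0, 0, 0]],
    [0.045, [0.007, -0.03, 0], [0, 0, 0]],
    [0.045, [0.007, -0.03, 0], [0, 0, 0]],
    [0.045, [0.007, -0.03, 0], [0, 0, 0]]
  ]
}}

```text
time: 28.0
position: [0.5186, -0.1265, 0.291]
orientation: [-180.0, 0.1, 1.3]
wrist_force: [0.1, 0.3, -2.5]
gripper_width: 0.0597
grip_force: 29.9
```

{"api": "arm_command", "payload": {
  "targets": [
    [0.045, [0.007, -0.03, 0], [0, 0, 0]],
    [0.045, [0.007, -0.03, 0], [0, 0, 0]],
    [0.045, [0.007, -0.03, 0], [0, 0, 0]],
    [0.045, [0.007, -0.025, 0], [0, 0, 0]],
    [0.045, [0.002, -0.0194, 0], [0, 0, 0]],
    [0.045, [0, 0, 0], [0, 0, 5]],
    [0.045, [0, 0, 0], [0, 0, 4.6]],
    [0.045, [0, 0, 0], [0, 0, 0]],
    [0.045, [0, 0, 0], [0, 0, 0]]
  ]
}}

```text
time: 28.75
position: [0.5455, 0.007, 0.2911]
orientation: [180.0, 0.1, -8.2]
wrist_force: [-0.9, 0.4, -2.4]
gripper_width: 0.0597
grip_force: 29.9
```

```bash
python3 go.py .546 .0065 .2184 -8.3
```

```text
28.75 [-53.6  44.4  72.7 112.2 -48.8  62.5 -57.4] [0.5455 0.007  0.2911] [ 1.7995e+02  7.0000e-02 -8.1600e+00]
tool shift [0.0007 0.0004 0.0727]
turn [0.05 0.07 0.14]
```

{"api": "arm_command", "payload": {
  "targets": [
    [0.045, [0.0006, 0, 0.015], [0, 0, 0]],
    [0.045, [0, 0, 0.02], [0, 0, 0]],
    [0.045, [0, 0, 0.015], [0, 0, 0]],
    [0.045, [0, 0, 0.01], [0, 0, 0]],
    [0.045, [0, 0, 0.006], [0, 0, 0]],
    [0.045, [0, 0, 0.003], [0, 0, 0]],
    [0.045, [0, 0, 0.002], [0, 0, 0]],
    [0.045, [0, 0, 0], [0, 0, 0]]
  ]
}}

```text
time: 29.42
position: [0.5466, 0.0062, 0.2212]
orientation: [-180.0, -0.0, -8.3]
wrist_force: [0.7, 0.5, -2.8]
gripper_width: 0.0597
grip_force: 29.9
```

```bash
python3 go.py .546 .0065 .2184 -8.3
```

```text
29.4167 [-49.3  48.1  65.1 114.6 -54.8  55.8 -53.8] [0.5466 0.0062 0.2212] [-1.7999e+02 -2.0000e-02 -8.3000e+00]
tool shift [-0.0007 -0.0002  0.0028]
turn [-0.01 -0.02 -0.  ]
```

{"api": "arm_command", "payload": {
  "targets": [
    [0.045, [0, 0, 0.001], [0, 0, 0]],
    [0.045, [0, 0, 0.001], [0, 0, 0]],
    [0.045, [0, 0, 0.0005], [0, 0, 0]],
    [0.045, [0, 0, 0], [0, 0, 0]],
    [0.045, [0, 0, 0], [0, 0, 0]]
  ]
}}

```text
time: 29.83
position: [0.5465, 0.0064, 0.2186]
orientation: [-180.0, -0.0, -8.3]
wrist_force: [0.9, -0.8, -3.3]
gripper_width: 0.0598
grip_force: 29.9
```

{"api": "arm_command", "payload": {
  "targets": [
    [0.065, [0, 0, 0], [0, 0, 0]],
    [0.075, [0, 0, 0], [0, 0, 0]],
    [0.085, [0, 0, 0], [0, 0, 0]],
    [0.085, [0, 0, 0], [0, 0, 0]],
    [0.085, [0, 0, -0.01], [0, 0, 0]],
    [0.085, [0, 0, -0.025], [0, 0, 0]],
    [0.085, [0, 0, -0.035], [0, 0, 0]],
    [0.085, [0, 0, -0.035], [0, 0, 0]],
    [0.085, [0, 0, -0.035], [0, 0, 0]],
    [0.085, [0, 0, -0.025], [0, 0, 0]]
  ]
}}

```text
time: 30.67
position: [0.5464, 0.0056, 0.3869]
orientation: [180.0, -0.1, -8.4]
wrist_force: [-0.5, 0.3, 0.0]
gripper_width: 0.0852
grip_force: 0.0
```

{"api": "arm_command", "payload": {
  "targets": [
    [0.085, [-0.03, 0, 0], [0, 0, 0]],
    [0.085, [-0.03, 0, 0], [0, 0, 0]],
    [0.085, [-0.02, 0, 0], [0, 0, 0]],
    [0.085, [0, 0, 0], [0, 0, 0]],
    [0.085, [0, 0, 0], [0, 0, 0]]
  ]
}}

```text
time: 31.08
position: [0.4668, 0.0181, 0.3841]
orientation: [-179.8, -0.0, -8.3]
wrist_force: [0.6, 0.5, -0.2]
gripper_width: 0.0853
grip_force: 0.0
```

```bash
python3 go.py .535 .311 .40 96.9; python3 - <<'E'
from h import *
c=read_camera("wrist"); cv2.imwrite("pics/w6.png",c["image"])
E
```

```text
31.0833 [-69.4  26.   81.5 117.  -29.5  62.3 -72.4] [0.4668 0.0181 0.3841] [-1.798e+02 -1.000e-02 -8.260e+00]
tool shift [ 0.0254 -0.2997 -0.0148]
turn [  -0.13   -0.19 -105.16]
```

View pics/w6.png

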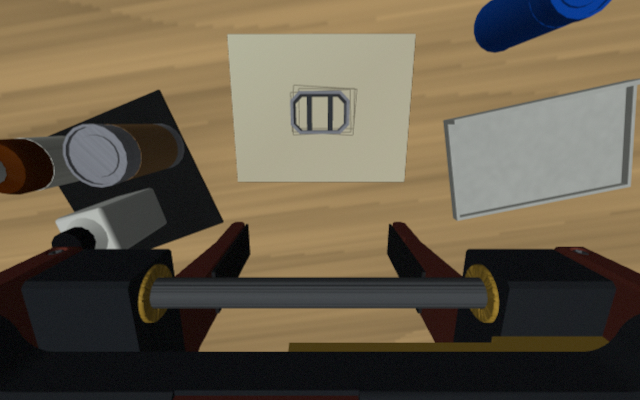

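The die is flat on the board at (320,111), its long side along the board's long side. Now to check the centring by number.

```bash
python3 - <<'E'
from meas import *
st=monitor.observe(); c=read_camera("wrist"); im=c["image"];hsv=cv2.cvtColor(im,cv2.COLOR_BGR2HSV)
m=(hsv[...,1]<70)&(hsv[...,2]>120)
k=blob(im,m,(220,425,25,190));P=(ray(c,k,.03,st)[:,:2]*1000).astype(np.float32);print('board',cv2.minAreaRect(P))
p=im.astype(int);m=(p[...,0]-p[...,2]>1)
m=cv2.morphologyEx(m.astype(np.uint8),cv2.MORPH_CLOSE,np.ones((3,3)))>0
k=blob(im,m,(280,362,78,145));P=(ray(c,k,.062,st)[:,:2]*1000).astype(np.float32);print('die',k.min(0),k.max(0),cv2.minAreaRect(P))
E
```

```text
board ((547.4977416992188, 4.735809326171875), (199.83041381835938, 158.9142303466797), 81.74364471435547)
die [290.  93.] [348. 134.] ((545.9547729492188, 6.482414245605469), (59.02138137817383, 40.26350784301758), 81.78360748291016)
```

The die is within 2.5 mm of the board's centre and aligned to 0.1°. Next come the returns, starting with the round bottle.

{"api": "arm_command", "payload": {
  "targets": [
    [0.085, [0, 0, 0], [0, 0, -7]],
    [0.085, [0, 0, 0], [0, 0, -7]],
    [0.085, [0, 0, 0], [0, 0, -7]],
    [0.085, [0, 0, 0], [0, 0, -7]],
    [0.085, [0, 0, 0], [0, 0, -7]],
    [0.085, [0, 0, 0], [0, 0, -7]],
    [0.085, [0, 0, 0], [0, 0, -7]],
    [0.085, [0, 0, 0], [0, 0, -7]],
    [0.085, [0, 0, 0], [0, 0, -7]],
    [0.085, [0, 0, 0], [0, 0, -7]]
  ]
}}

```text
time: 32.02
position: [0.4683, 0.0174, 0.3836]
orientation: [179.9, 0.1, 61.9]
wrist_force: [-0.3, -0.2, -0.2]
gripper_width: 0.0852
grip_force: 0.0
```

{"api": "arm_command", "payload": {
  "targets": [
    [0.085, [0, 0, 0], [0, 0, -7]],
    [0.085, [0, 0, 0], [0, 0, -7]],
    [0.085, [0, 0, 0], [0, 0, -7]],
    [0.085, [0, 0, 0], [0, 0, -7]],
    [0.085, [0, 0, 0], [0, 0, -7]],
    [0.085, [0, 0, 0], [0, 0, 0]],
    [0.085, [0, 0, 0], [0, 0, 0]]
  ]
}}

```text
time: 32.6
position: [0.468, 0.0172, 0.3834]
orientation: [-180.0, 0.1, 96.4]
wrist_force: [-0.6, 0.2, 0.6]
gripper_width: 0.0849
grip_force: 0.0
```

```bash
python3 go.py .5365 .3113 .39 96.9
```

```text
32.6 [-53.4  12.3  53.2 116.4 -11.7  56.8  12. ] [0.468  0.0172 0.3834] [-1.7999e+02  5.0000e-02  9.6380e+01]
tool shift [ 0.2846  0.1008 -0.0069]
turn [-0.01  0.05 -0.52]
```

{"api": "arm_command", "payload": {
  "targets": [
    [0.085, [0.0146, 0.0048, -0.007], [0, 0, -0.5]],
    [0.085, [0.03, 0.01, 0], [0, 0, 0]],
    [0.085, [0.03, 0.0107, 0], [0, 0, 0]],
    [0.085, [0.03, 0.0107, 0], [0, 0, 0]],
    [0.085, [0.03, 0.0107, 0], [0, 0, 0]],
    [0.085, [0.03, 0.0107, 0], [0, 0, 0]],
    [0.085, [0.03, 0.0107, 0], [0, 0, 0]],
    [0.085, [0.03, 0.0107, 0], [0, 0, 0]],
    [0.085, [0.03, 0.0107, 0], [0, 0, 0]],
    [0.085, [0.02, 0.007, 0], [0, 0, 0]]
  ]
}}

```text
time: 33.43
position: [0.5293, 0.3061, 0.3896]
orientation: [-180.0, 0.0, 97.1]
wrist_force: [0.5, -0.4, 0.9]
gripper_width: 0.085
grip_force: 0.0
```

{"api": "arm_command", "payload": {
  "targets": [
    [0.085, [0.01, 0.003, 0], [0, 0, 0]],
    [0.085, [0, 0, 0], [0, 0, 0]],
    [0.085, [0, 0, 0], [0, 0, 0]],
    [0.085, [0, 0, 0], [0, 0, 0]]
  ]
}}

```text
time: 33.77
position: [0.5311, 0.3106, 0.3905]
orientation: [-180.0, 0.1, 97.0]
wrist_force: [0.7, -0.7, 1.1]
gripper_width: 0.0849
grip_force: 0.0
```

```bash
python3 go.py .5365 .3113 .236 96.9
```

```text
33.7667 [-66.2  28.3  45.   96.1 -21.6  64.8  -8.3] [0.5311 0.3106 0.3905] [-1.7999e+02  6.0000e-02  9.6980e+01]
tool shift [0.0002 0.0055 0.1545]
turn [-0.01  0.06  0.08]
```

{"api": "arm_command", "payload": {
  "targets": [
    [0.085, [0, 0.005, 0.015], [0, 0, 0]],
    [0.085, [0, 0, 0.03], [0, 0, 0]],
    [0.085, [0, 0, 0.03], [0, 0, 0]],
    [0.085, [0, 0, 0.03], [0, 0, 0]],
    [0.085, [0, 0, 0.025], [0, 0, 0]],
    [0.085, [0, 0, 0.015], [0, 0, 0]],
    [0.085, [0, 0, 0.008], [0, 0, 0]],
    [0.085, [0, 0, 0], [0, 0, 0]],
    [0.085, [0, 0, 0], [0, 0, 0]]
  ]
}}

```text
time: 34.52
position: [0.5362, 0.3125, 0.2377]
orientation: [180.0, 0.0, 97.1]
wrist_force: [-0.1, -0.1, -0.5]
gripper_width: 0.0852
grip_force: 0.0
```

```bash
python3 go.py .5365 .3113 .236 96.9;  python3 - <<'E'
from h import *
c=read_camera("wrist"); cv2.imwrite("pics/w7.png",c["image"])
E
```

```text
34.5167 [-60.8  38.5  38.  102.6 -30.2  49.5  -1.6] [0.5362 0.3125 0.2377] [1.7999e+02 2.0000e-02 9.7100e+01]
tool shift [-0.0012  0.0002  0.0017]
turn [0.01 0.02 0.2 ]
```

View pics/w7.png

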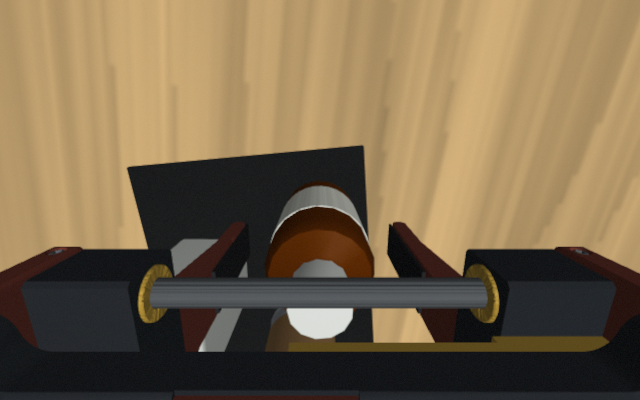

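The bottle (320,250) is centred between the fingers. Grip, lift and carry it back.

{"api": "arm_command", "payload": {
  "targets": [
    [0.085, [-0.0012, 0, 0.0005], [0, 0, 0]],
    [0.085, [0, 0, 0], [0, 0, 0]],
    [0.04, [0, 0, 0], [0, 0, 0]],
    [0.04, [0, 0, 0], [0, 0, 0]],
    [0.04, [0, 0, 0], [0, 0, 0]],
    [0.04, [0, 0, 0], [0, 0, 0]],
    [0.04, [0, 0, 0], [0, 0, 0]],
    [0.04, [0, 0, 0], [0, 0, 0]],
    [0.04, [0, 0, 0], [0, 0, 0]]
  ]
}}

```text
time: 35.32
position: [0.536, 0.3122, 0.237]
orientation: [180.0, -0.0, 97.2]
wrist_force: [0.8, 1.0, 1.1]
gripper_width: 0.0538
grip_force: 30.0
```

{"api": "arm_command", "payload": {
  "targets": [
    [0.04, [0, 0, -0.01], [0, 0, 0]],
    [0.04, [0, 0, -0.02], [0, 0, 0]],
    [0.04, [0, 0, -0.025], [0, 0, 0]],
    [0.04, [0, 0, -0.025], [0, 0, 0]],
    [0.04, [0, 0, -0.025], [0, 0, 0]],
    [0.04, [0, 0, -0.02], [0, 0, 0]],
    [0.04, [0, 0, -0.02], [0, 0, 0]],
    [0.04, [-0.0097, -0.0013, 0], [0, 0, 0]],
    [0.04, [-0.02, -0.004, 0], [0, 0, 0]],
    [0.04, [-0.033, -0.0063, 0], [0, 0, 0]]
  ]
}}

```text
time: 36.15
position: [0.5312, 0.2504, 0.381]
orientation: [-180.0, -0.0, 97.5]
wrist_force: [0.4, 0.1, -2.4]
gripper_width: 0.0536
grip_force: 30.0
```

{"api": "arm_command", "payload": {
  "targets": [
    [0.04, [-0.033, -0.0063, 0], [0, 0, 0]],
    [0.04, [-0.033, -0.0063, 0], [0, 0, 0]],
    [0.04, [-0.033, -0.0063, 0], [0, 0, 0]],
    [0.04, [-0.033, -0.0063, 0], [0, 0, 0]],
    [0.04, [-0.033, -0.0063, 0], [0, 0, 0]],
    [0.04, [-0.033, -0.0063, 0], [0, 0, 0]],
    [0.04, [-0.033, -0.0063, 0], [0, 0, 0]],
    [0.04, [-0.033, -0.0063, 0], [0, 0, 0]],
    [0.04, [-0.033, -0.0063, 0], [0, 0, 0]],
    [0.04, [-0.033, -0.0063, 0], [0, 0, 0]]
  ]
}}

```text
time: 36.98
position: [0.5095, -0.0888, 0.3811]
orientation: [-179.9, -0.0, 97.2]
wrist_force: [0.4, 0.0, -3.6]
gripper_width: 0.0537
grip_force: 30.0
```

{"api": "arm_command", "payload": {
  "targets": [
    [0.04, [-0.033, -0.0063, 0], [0, 0, 0]],
    [0.04, [-0.033, -0.0063, 0], [0, 0, 0]],
    [0.04, [-0.033, -0.0063, 0], [0, 0, 0]],
    [0.04, [-0.033, -0.0063, 0], [0, 0, 0]],
    [0.04, [-0.033, -0.0063, 0], [0, 0, 0]],
    [0.04, [-0.033, -0.0063, 0], [0, 0, 0]],
    [0.04, [-0.023, -0.0043, 0], [0, 0, 0]],
    [0.04, [-0.01, -0.002, 0], [0, 0, 0]],
    [0.04, [0, 0, 0], [0, 0, 0]],
    [0.04, [0, 0, 0], [0, 0, 0]]
  ]
}}

```text
time: 37.82
position: [0.4955, -0.3213, 0.3811]
orientation: [-179.9, -0.1, 97.1]
wrist_force: [-0.2, 1.1, -2.9]
gripper_width: 0.0536
grip_force: 30.0
```

```bash
python3 go.py .4946 -.3223 .236 96.9
```

```text
37.8167 [ -7.   27.5  49.3 100.3 -23.1  63.   57.1] [ 0.4955 -0.3213  0.3811] [-1.7992e+02 -8.0000e-02  9.7110e+01]
tool shift [-0.0011 -0.0008  0.1451]
turn [-0.08 -0.08  0.21]
```

{"api": "arm_command", "payload": {
  "targets": [
    [0.04, [0, -0.0025, 0.02], [0, 0, 0]],
    [0.04, [0, 0, 0.03], [0, 0, 0]],
    [0.04, [0, 0, 0.03], [0, 0, 0]],
    [0.04, [0, 0, 0.025], [0, 0, 0]],
    [0.04, [0, 0, 0.018], [0, 0, 0]],
    [0.04, [0, 0, 0.01], [0, 0, 0]],
    [0.04, [0, 0, 0.005], [0, 0, 0]],
    [0.04, [0, 0, 0.002], [0, 0, 0]],
    [0.04, [0, 0, 0], [0, 0, 0]],
    [0.04, [0, 0, 0], [0, 0, 0]]
  ]
}}

```text
time: 38.65
position: [0.4941, -0.3218, 0.243]
orientation: [179.9, 0.0, 97.2]
wrist_force: [-0.8, -0.4, -2.7]
gripper_width: 0.0534
grip_force: 30.0
```

```bash
python3 go.py .4946 -.3214 .237 96.9
```

```text
38.65 [ -1.2  36.7  41.9 107.1 -32.2  48.5  64.3] [ 0.4941 -0.3218  0.243 ] [1.7992e+02 4.0000e-02 9.7210e+01]
tool shift [0.0004 0.0006 0.006 ]
turn [0.08 0.04 0.31]
```

Lower the last 5.5 mm gently, then release and go up toward the tin.

{"api": "arm_command", "payload": {
  "targets": [
    [0.04, [0.0004, 0.0005, 0.002], [0, 0, 0]],
    [0.04, [0, 0, 0.0015], [0, 0, 0]],
    [0.04, [0, 0, 0.001], [0, 0, 0]],
    [0.04, [0, 0, 0.001], [0, 0, 0]],
    [0.04, [0, 0, 0], [0, 0, 0]],
    [0.04, [0, 0, 0], [0, 0, 0]]
  ]
}}

```text
time: 39.15
position: [0.4942, -0.3215, 0.237]
orientation: [180.0, -0.0, 97.2]
wrist_force: [-1.3, 2.3, 4.8]
gripper_width: 0.0536
grip_force: 30.0
```

{"api": "arm_command", "payload": {
  "targets": [
    [0.07, [0, 0, 0], [0, 0, 0]],
    [0.085, [0, 0, 0], [0, 0, 0]],
    [0.085, [0, 0, 0], [0, 0, 0]],
    [0.085, [0, 0, 0], [0, 0, 0]],
    [0.085, [0, 0, -0.02], [0, 0, 0]],
    [0.085, [0, 0, -0.03], [0, 0, 0]],
    [0.085, [0, 0, -0.04], [0, 0, 0]],
    [0.085, [0, 0, -0.035], [0, 0, 0]],
    [0.085, [0, 0, -0.02], [0, 0, 0]],
    [0.085, [0, 0, 0], [0, 0, 0]]
  ]
}}

```text
time: 39.98
position: [0.4946, -0.3227, 0.3861]
orientation: [179.7, 0.2, 97.2]
wrist_force: [0.8, 0.1, 0.8]
gripper_width: 0.0849
grip_force: 0.0
```

```bash
python3 go.py .5355 .2085 .385 96.9
```

```text
39.9833 [ -7.2  27.1  49.8 100.3 -23.1  63.   57.2] [ 0.4946 -0.3227  0.3861] [179.65   0.22  97.16]
tool shift [ 5.219e-01  1.068e-01 -3.000e-04]
turn [0.35 0.22 0.26]
```

{"api": "arm_command", "payload": {
  "targets": [
    [0.085, [0.0139, 0.0025, 0], [0, 0, 0.3]],
    [0.085, [0.033, 0.0068, 0], [0, 0, 0]],
    [0.085, [0.033, 0.0068, 0], [0, 0, 0]],
    [0.085, [0.033, 0.0068, 0], [0, 0, 0]],
    [0.085, [0.033, 0.0068, 0], [0, 0, 0]],
    [0.085, [0.033, 0.0068, 0], [0, 0, 0]],
    [0.085, [0.033, 0.0068, 0], [0, 0, 0]],
    [0.085, [0.033, 0.0068, 0], [0, 0, 0]],
    [0.085, [0.033, 0.0068, 0], [0, 0, 0]],
    [0.085, [0.033, 0.0068, 0], [0, 0, 0]]
  ]
}}

```text
time: 40.82
position: [0.5196, -0.0033, 0.3808]
orientation: [-180.0, -0.0, 96.9]
wrist_force: [1.0, 0.1, -0.3]
gripper_width: 0.0851
grip_force: 0.0
```

{"api": "arm_command", "payload": {
  "targets": [
    [0.085, [0.033, 0.0068, 0], [0, 0, 0]],
    [0.085, [0.033, 0.0068, 0], [0, 0, 0]],
    [0.085, [0.033, 0.0068, 0], [0, 0, 0]],
    [0.085, [0.033, 0.0068, 0], [0, 0, 0]],
    [0.085, [0.033, 0.0068, 0], [0, 0, 0]],
    [0.085, [0.033, 0.0068, 0], [0, 0, 0]],
    [0.085, [0.013, 0.0023, 0], [0, 0, 0]],
    [0.085, [0, 0, 0], [0, 0, 0]],
    [0.085, [0, 0, 0], [0, 0, 0]]
  ]
}}

```text
time: 41.57
position: [0.5372, 0.2095, 0.3806]
orientation: [-179.9, 0.1, 96.9]
wrist_force: [0.1, -0.6, -0.6]
gripper_width: 0.0851
grip_force: 0.0
```

```bash
python3 go.py .5355 .2085 .2473 96.9
```

```text
41.5667 [-60.9  25.2  47.3 102.3 -20.8  61.7   0.8] [0.5372 0.2095 0.3806] [-1.7994e+02  8.0000e-02  9.6950e+01]
tool shift [-0.0006 -0.0017  0.1333]
turn [-0.06  0.08  0.05]
```

{"api": "arm_command", "payload": {
  "targets": [
    [0.085, [-0.0006, -0.0025, 0.015], [0, 0, 0]],
    [0.085, [0, 0, 0.03], [0, 0, 0]],
    [0.085, [0, 0, 0.03], [0, 0, 0]],
    [0.085, [0, 0, 0.03], [0, 0, 0]],
    [0.085, [0, 0, 0.02], [0, 0, 0]],
    [0.085, [0, 0, 0.0085], [0, 0, 0]],
    [0.085, [0, 0, 0], [0, 0, 0]],
    [0.085, [0, 0, 0], [0, 0, 0]]
  ]
}}

```text
time: 42.23
position: [0.5356, 0.2073, 0.2486]
orientation: [180.0, 0.0, 96.8]
wrist_force: [-0.2, 0.2, 1.2]
gripper_width: 0.0848
grip_force: 0.0
```

```bash
python3 go.py .5355 .2085 .2473 96.9
```

```text
42.2333 [-55.1  34.3  40.4 109.1 -29.7  47.5   7.8] [0.5356 0.2073 0.2486] [1.7998e+02 3.0000e-02 9.6770e+01]
tool shift [0.0012 0.0001 0.0013]
turn [ 0.02  0.03 -0.13]
```

{"api": "arm_command", "payload": {
  "targets": [
    [0.085, [0.0012, 0, 0.0008], [0, 0, 0]],
    [0.085, [0, 0, 0], [0, 0, 0]],
    [0.04, [0, 0, 0], [0, 0, 0]],
    [0.04, [0, 0, 0], [0, 0, 0]],
    [0.04, [0, 0, 0], [0, 0, 0]],
    [0.04, [0, 0, 0], [0, 0, 0]],
    [0.04, [0, 0, 0], [0, 0, 0]],
    [0.04, [0, 0, 0], [0, 0, 0]],
    [0.04, [0, 0, 0], [0, 0, 0]]
  ]
}}

```text
time: 42.98
position: [0.535, 0.21, 0.2473]
orientation: [180.0, -0.0, 96.9]
wrist_force: [-0.2, 0.5, 2.8]
gripper_width: 0.0552
grip_force: 30.0
```

{"api": "arm_command", "payload": {
  "targets": [
    [0.04, [0, 0, -0.01], [0, 0, 0]],
    [0.04, [0, 0, -0.02], [0, 0, 0]],
    [0.04, [0, 0, -0.025], [0, 0, 0]],
    [0.04, [0, 0, -0.025], [0, 0, 0]],
    [0.04, [0, 0, -0.025], [0, 0, 0]],
    [0.04, [0, 0, -0.02], [0, 0, 0]],
    [0.04, [0, 0, -0.015], [0, 0, 0]],
    [0.04, [-0.01, -0.002, 0], [0, 0, 0]],
    [0.04, [-0.02, -0.004, 0], [0, 0, 0]],
    [0.04, [-0.03, -0.0076, 0], [0, 0, 0]]
  ]
}}

```text
time: 43.82
position: [0.528, 0.1499, 0.3862]
orientation: [-180.0, -0.0, 97.1]
wrist_force: [0.3, -0.5, -3.5]
gripper_width: 0.0557
grip_force: 30.0
```

{"api": "arm_command", "payload": {
  "targets": [
    [0.04, [-0.03, -0.0076, 0], [0, 0, 0]],
    [0.04, [-0.03, -0.0076, 0], [0, 0, 0]],
    [0.04, [-0.03, -0.0076, 0], [0, 0, 0]],
    [0.04, [-0.03, -0.0076, 0], [0, 0, 0]],
    [0.04, [-0.03, -0.0076, 0], [0, 0, 0]],
    [0.04, [-0.03, -0.0076, 0], [0, 0, 0]],
    [0.04, [-0.03, -0.0076, 0], [0, 0, 0]],
    [0.04, [-0.03, -0.0076, 0], [0, 0, 0]],
    [0.04, [-0.03, -0.0076, 0], [0, 0, 0]],
    [0.04, [-0.03, -0.008, 0], [0, 0, 0]]
  ]
}}

```text
time: 44.65
position: [0.4872, -0.1602, 0.3862]
orientation: [-179.9, -0.0, 96.9]
wrist_force: [0.9, 0.3, -3.4]
gripper_width: 0.0555
grip_force: 30.0
```

{"api": "arm_command", "payload": {
  "targets": [
    [0.04, [-0.02, -0.007, 0], [0, 0, 0]],
    [0.04, [-0.0065, -0.0013, 0], [0, 0, 0]],
    [0.04, [0, 0, 0], [0, 0, 0]],
    [0.04, [0, 0, 0], [0, 0, 0]]
  ]
}}

```text
time: 44.98
position: [0.4832, -0.1854, 0.3864]
orientation: [-179.9, -0.1, 96.8]
wrist_force: [-0.6, 0.1, -4.6]
gripper_width: 0.0555
grip_force: 30.0
```

```bash
python3 go.py .4835 -.1869 .2477 96.9
```

```text
44.9833 [-26.6  19.2  53.5 110.  -17.9  59.6  41.4] [ 0.4832 -0.1854  0.3864] [-1.7993e+02 -5.0000e-02  9.6830e+01]
tool shift [-0.0016  0.0003  0.1387]
turn [-0.07 -0.05 -0.07]
```

{"api": "arm_command", "payload": {
  "targets": [
    [0.04, [0, -0.001, 0.02], [0, 0, 0]],
    [0.04, [0, 0, 0.03], [0, 0, 0]],
    [0.04, [0, 0, 0.03], [0, 0, 0]],
    [0.04, [0, 0, 0.025], [0, 0, 0]],
    [0.04, [0, 0, 0.018], [0, 0, 0]],
    [0.04, [0, 0, 0.01], [0, 0, 0]],
    [0.04, [0, 0, 0.0035], [0, 0, 0]],
    [0.04, [0, 0, 0], [0, 0, 0]],
    [0.04, [0, 0, 0], [0, 0, 0]]
  ]
}}

```text
time: 45.73
position: [0.4832, -0.1855, 0.2514]
orientation: [179.9, 0.0, 96.9]
wrist_force: [-0.1, 0.4, -2.3]
gripper_width: 0.0557
grip_force: 30.0
```

```bash
python3 go.py .4835 -.1855 .2473 96.9
```

```text
45.7333 [-17.7  30.2  44.2 117.  -30.1  44.4  51.7] [ 0.4832 -0.1855  0.2514] [1.7994e+02 2.0000e-02 9.6930e+01]
tool shift [-0.      0.0003  0.0041]
turn [0.06 0.02 0.03]
```

{"api": "arm_command", "payload": {
  "targets": [
    [0.04, [0, 0.0003, 0.0015], [0, 0, 0]],
    [0.04, [0, 0, 0.0013], [0, 0, 0]],
    [0.04, [0, 0, 0.001], [0, 0, 0]],
    [0.04, [0, 0, 0], [0, 0, 0]],
    [0.04, [0, 0, 0], [0, 0, 0]]
  ]
}}

```text
time: 46.15
position: [0.4833, -0.1857, 0.2473]
orientation: [179.9, -0.0, 96.9]
wrist_force: [0.5, 0.7, 1.0]
gripper_width: 0.0557
grip_force: 30.0
```

{"api": "arm_command", "payload": {
  "targets": [
    [0.07, [0, 0, 0], [0, 0, 0]],
    [0.085, [0, 0, 0], [0, 0, 0]],
    [0.085, [0, 0, 0], [0, 0, 0]],
    [0.085, [0, 0, 0], [0, 0, 0]],
    [0.085, [0, 0, -0.02], [0, 0, 0]],
    [0.085, [0, 0, -0.03], [0, 0, 0]],
    [0.085, [0, 0, -0.035], [0, 0, 0]],
    [0.085, [0, 0, -0.03], [0, 0, 0]],
    [0.085, [0, 0, -0.02], [0, 0, 0]],
    [0.085, [0, 0, 0], [0, 0, 0]]
  ]
}}

```text
time: 46.98
position: [0.4837, -0.1868, 0.3856]
orientation: [179.7, 0.1, 96.9]
wrist_force: [0.4, -0.5, 0.2]
gripper_width: 0.0853
grip_force: 0.0
```

```bash
python3 go.py .4585 .2556 .38 96.9
```

```text
46.9833 [-26.7  19.4  53.9 110.1 -18.3  59.2  41.9] [ 0.4837 -0.1868  0.3856] [1.7966e+02 7.0000e-02 9.6860e+01]
tool shift [0.4422 0.0277 0.0052]
turn [ 0.34  0.07 -0.04]
```

{"api": "arm_command", "payload": {
  "targets": [
    [0.085, [0.0122, 0.0006, 0], [0, 0, 0]],
    [0.085, [0.035, 0.0022, 0], [0, 0, 0]],
    [0.085, [0.035, 0.0022, 0], [0, 0, 0]],
    [0.085, [0.035, 0.0022, 0], [0, 0, 0]],
    [0.085, [0.035, 0.0022, 0], [0, 0, 0]],
    [0.085, [0.035, 0.0022, 0], [0, 0, 0]],
    [0.085, [0.035, 0.0022, 0], [0, 0, 0]],
    [0.085, [0.035, 0.0022, 0], [0, 0, 0]],
    [0.085, [0.035, 0.0022, 0], [0, 0, 0]],
    [0.085, [0.035, 0.0022, 0], [0, 0, 0]]
  ]
}}

```text
time: 47.82
position: [0.4633, 0.1432, 0.3813]
orientation: [-180.0, -0.0, 96.9]
wrist_force: [0.7, 0.3, 0.1]
gripper_width: 0.0852
grip_force: 0.0
```

{"api": "arm_command", "payload": {
  "targets": [
    [0.085, [0.035, 0.0022, 0], [0, 0, 0]],
    [0.085, [0.035, 0.0022, 0], [0, 0, 0]],
    [0.085, [0.035, 0.0022, 0], [0, 0, 0]],
    [0.085, [0.01, 0.0007, 0], [0, 0, 0]],
    [0.085, [0, 0, 0], [0, 0, 0]],
    [0.085, [0, 0, 0], [0, 0, 0]],
    [0.085, [0, 0, 0], [0, 0, 0]]
  ]
}}

```text
time: 48.4
position: [0.4577, 0.2546, 0.3815]
orientation: [-180.0, 0.1, 96.8]
wrist_force: [1.0, -0.5, 0.3]
gripper_width: 0.085
grip_force: 0.0
```

```bash
python3 go.py .4580 .2556 .2389 96.9
```

```text
48.4 [-72.2  18.9  47.7 109.3 -16.2  58.8 -10.7] [0.4577 0.2546 0.3815] [-1.7997e+02  5.0000e-02  9.6750e+01]
tool shift [0.0011 0.0005 0.1426]
turn [-0.03  0.05 -0.15]
```

{"api": "arm_command", "payload": {
  "targets": [
    [0.085, [0.0015, -0.0005, 0.015], [0, 0, 0]],
    [0.085, [0, 0, 0.03], [0, 0, 0]],
    [0.085, [0, 0, 0.03], [0, 0, 0]],
    [0.085, [0, 0, 0.03], [0, 0, 0]],
    [0.085, [0, 0, 0.025], [0, 0, 0]],
    [0.085, [0, 0, 0.013], [0, 0, 0]],
    [0.085, [0, 0, 0], [0, 0, 0]],
    [0.085, [0, 0, 0], [0, 0, 0]]
  ]
}}

```text
time: 49.07
position: [0.4573, 0.2562, 0.2389]
orientation: [-180.0, 0.1, 96.7]
wrist_force: [0.3, 0.8, 0.6]
gripper_width: 0.0848
grip_force: 0.0
```

```bash
python3 go.py .4580 .2556 .2389 96.9
```

```text
49.0667 [-64.1  30.6  39.  116.3 -28.2  42.6  -1. ] [0.4573 0.2562 0.2389] [-1.7997e+02  6.0000e-02  9.6720e+01]
tool shift [-0.0007  0.0007  0.    ]
turn [-0.03  0.06 -0.18]
```

{"api": "arm_command", "payload": {
  "targets": [
    [0.085, [-0.0007, 0.0007, 0], [0, 0, 0]],
    [0.085, [0, 0, 0], [0, 0, 0]],
    [0.04, [0, 0, 0], [0, 0, 0]],
    [0.04, [0, 0, 0], [0, 0, 0]],
    [0.04, [0, 0, 0], [0, 0, 0]],
    [0.04, [0, 0, 0], [0, 0, 0]],
    [0.04, [0, 0, 0], [0, 0, 0]],
    [0.04, [0, 0, 0], [0, 0, 0]],
    [0.04, [0, 0, 0], [0, 0, 0]]
  ]
}}

```text
time: 49.82
position: [0.4576, 0.2576, 0.2389]
orientation: [180.0, -0.0, 96.9]
wrist_force: [0.6, 0.8, 1.3]
gripper_width: 0.0519
grip_force: 30.0
```

{"api": "arm_command", "payload": {
  "targets": [
    [0.04, [0, 0, -0.01], [0, 0, 0]],
    [0.04, [0, 0, -0.02], [0, 0, 0]],
    [0.04, [0, 0, -0.025], [0, 0, 0]],
    [0.04, [0, 0, -0.025], [0, 0, 0]],
    [0.04, [0, 0, -0.025], [0, 0, 0]],
    [0.04, [0, 0, -0.02], [0, 0, 0]],
    [0.04, [0, 0, -0.02], [0, 0, 0]],
    [0.04, [-0.0102, -0.0015, 0], [0, 0, 0]],
    [0.04, [-0.023, -0.0031, 0], [0, 0, 0]],
    [0.04, [-0.032, -0.0052, 0], [0, 0, 0]]
  ]
}}

```text
time: 50.65
position: [0.4549, 0.1922, 0.3832]
orientation: [-180.0, 0.0, 97.1]
wrist_force: [0.5, -0.5, -3.5]
gripper_width: 0.0516
grip_force: 30.0
```

{"api": "arm_command", "payload": {
  "targets": [
    [0.04, [-0.032, -0.0052, 0], [0, 0, 0]],
    [0.04, [-0.032, -0.0052, 0], [0, 0, 0]],
    [0.04, [-0.032, -0.0052, 0], [0, 0, 0]],
    [0.04, [-0.032, -0.0052, 0], [0, 0, 0]],
    [0.04, [-0.032, -0.0052, 0], [0, 0, 0]],
    [0.04, [-0.032, -0.0052, 0], [0, 0, 0]],
    [0.04, [-0.032, -0.0052, 0], [0, 0, 0]],
    [0.04, [-0.032, -0.0052, 0], [0, 0, 0]],
    [0.04, [-0.032, -0.0052, 0], [0, 0, 0]],
    [0.04, [-0.032, -0.0052, 0], [0, 0, 0]]
  ]
}}

```text
time: 51.48
position: [0.4409, -0.1343, 0.3831]
orientation: [-179.9, -0.0, 96.9]
wrist_force: [1.7, 0.2, -3.3]
gripper_width: 0.0519
grip_force: 30.0
```

{"api": "arm_command", "payload": {
  "targets": [
    [0.04, [-0.032, -0.0052, 0], [0, 0, 0]],
    [0.04, [-0.032, -0.0052, 0], [0, 0, 0]],
    [0.04, [-0.032, -0.0052, 0], [0, 0, 0]],
    [0.04, [-0.022, -0.0035, 0], [0, 0, 0]],
    [0.04, [-0.01, -0.0017, 0], [0, 0, 0]],
    [0.04, [0, 0, 0], [0, 0, 0]],
    [0.04, [0, 0, 0], [0, 0, 0]]
  ]
}}

```text
time: 52.07
position: [0.436, -0.2624, 0.383]
orientation: [-179.9, -0.0, 96.7]
wrist_force: [-0.7, 0.4, -3.6]
gripper_width: 0.0521
grip_force: 30.0
```

```bash
python3 go.py .4368 -.2637 .2389 96.9
```

```text
52.0667 [-19.5  19.5  57.1 111.4 -19.   59.2  52.8] [ 0.436  -0.2624  0.383 ] [-1.799e+02 -5.000e-02  9.675e+01]
tool shift [-0.0015  0.0009  0.1441]
turn [-0.1  -0.05 -0.15]
```

{"api": "arm_command", "payload": {
  "targets": [
    [0.04, [0.0005, -0.0005, 0.02], [0, 0, 0]],
    [0.04, [0, 0, 0.03], [0, 0, 0]],
    [0.04, [0, 0, 0.03], [0, 0, 0]],
    [0.04, [0, 0, 0.03], [0, 0, 0]],
    [0.04, [0, 0, 0.018], [0, 0, 0]],
    [0.04, [0, 0, 0.01], [0, 0, 0]],
    [0.04, [0, 0, 0.0035], [0, 0, 0]],
    [0.04, [0, 0, 0], [0, 0, 0]],
    [0.04, [0, 0, 0], [0, 0, 0]]
  ]
}}

```text
time: 52.82
position: [0.4369, -0.2615, 0.2432]
orientation: [179.9, 0.0, 96.9]
wrist_force: [0.7, -0.0, -3.4]
gripper_width: 0.0521
grip_force: 30.0
```

```bash
python3 go.py .4368 -.2617 .2389 96.9
```

```text
52.8167 [ -9.3  31.1  46.  118.5 -32.7  43.6  64.1] [ 0.4369 -0.2615  0.2432] [1.7994e+02 3.0000e-02 9.6920e+01]
tool shift [-0.0002 -0.0002  0.0043]
turn [0.06 0.03 0.02]
```

Set it down, release, rise, and go back to the first viewing pose to compare.

{"api": "arm_command", "payload": {
  "targets": [
    [0.04, [0, 0, 0.0015], [0, 0, 0]],
    [0.04, [0, 0, 0.0013], [0, 0, 0]],
    [0.04, [0, 0, 0.0012], [0, 0, 0]],
    [0.04, [0, 0, 0], [0, 0, 0]],
    [0.04, [0, 0, 0], [0, 0, 0]]
  ]
}}

```text
time: 53.23
position: [0.4369, -0.2616, 0.2389]
orientation: [179.9, 0.0, 96.9]
wrist_force: [-0.7, 1.9, 3.6]
gripper_width: 0.0519
grip_force: 30.0
```

{"api": "arm_command", "payload": {
  "targets": [
    [0.07, [0, 0, 0], [0, 0, 0]],
    [0.085, [0, 0, 0], [0, 0, 0]],
    [0.085, [0, 0, 0], [0, 0, 0]],
    [0.085, [0, 0, 0], [0, 0, 0]],
    [0.085, [0, 0, -0.02], [0, 0, 0]],
    [0.085, [0, 0, -0.03], [0, 0, 0]],
    [0.085, [0, 0, -0.035], [0, 0, 0]],
    [0.085, [0, 0, -0.035], [0, 0, 0]],
    [0.085, [0, 0, -0.035], [0, 0, 0]],
    [0.085, [0, 0, -0.025], [0, 0, 0]]
  ]
}}

```text
time: 54.07
position: [0.4363, -0.2622, 0.421]
orientation: [179.9, 0.1, 96.8]
wrist_force: [1.0, -0.0, 1.5]
gripper_width: 0.0851
grip_force: 0.0
```

{"api": "arm_command", "payload": {
  "targets": [
    [0.085, [-0.023, 0.005, 0], [0, 0, 0]],
    [0.085, [-0.023, 0.005, 0], [0, 0, 0]],
    [0.085, [-0.022, 0.0046, 0], [0, 0, 0]],
    [0.085, [0, 0, 0], [0, 0, 0]],
    [0.085, [0, 0, 0], [0, 0, 0]],
    [0.085, [0, 0, 0], [0, 0, 0]]
  ]
}}

```text
time: 54.57
position: [0.4588, -0.3271, 0.4179]
orientation: [-179.9, -0.0, 96.8]
wrist_force: [0.4, 1.7, 0.3]
gripper_width: 0.0851
grip_force: 0.0
```

```bash
python3 go.py .4597 -.3295 .4213 97.1; python3 - <<'E'
from meas import *
st=monitor.observe(); c=read_camera("wrist"); im=c["image"]; hsv=cv2.cvtColor(im,cv2.COLOR_BGR2HSV)
H,S,V=[hsv[...,i].astype(int) for i in range(3)]
def rep(n,m,z,roi):
    k=blob(im,m,roi); P=(ray(c,k,z,st)[:,:2]*1000).astype(np.float32); R_=cv2.minAreaRect(P)
    print(n,'bbox',k.min(0),k.max(0),np.round(R_[0],1),np.round(R_[1],1))
rep('blackcap',V<60,.122,(285,320,100,142)); rep('whitecap',(S<50)&(V>150),.124,(336,372,170,210))
b=cv2.resize(im[5:215,260:410],None,fx=2.8,fy=2.8,interpolation=cv2.INTER_CUBIC)
a=cv2.imread("pics/w1c.png")[:b.shape[0]]; cv2.imwrite("pics/w8.png",np.hstack([a,b])[:, :840][:600])
E
```

```text
54.5667 [-11.1  23.9  56.5 101.8 -21.6  66.2  59. ] [ 0.4588 -0.3271  0.4179] [-1.7995e+02 -4.0000e-02  9.6840e+01]
tool shift [-0.0025  0.0007 -0.0034]
turn [-0.05 -0.04 -0.26]
blackcap bbox [290. 111.] [318. 140.] [ 438.4 -262.9] [26.5 26.5]
whitecap bbox [343. 181.] [367. 204.] [ 495.9 -321.5] [23.9 23.3]
```

```bash
python3 -c "
import cv2;i=cv2.imread('pics/w8.png');print(i.shape);cv2.imwrite('pics/w9.png',cv2.resize(i,(800,560)))"
```

```text
(588, 840, 3)
```

View pics/w9.png

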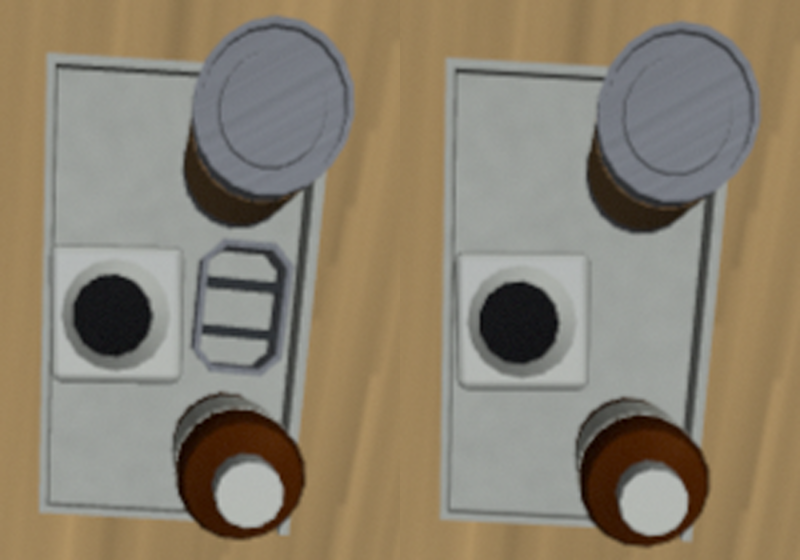

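In the before/after pair, with each view referenced to the tray corner, all three supplies stand upright within about 2–3 mm of their old places. Handing in.

```bash
python3 -c "
from workcell import ctrl
print(ctrl.finish_job())"
```

```text
the job is handed in; nothing more can be done
None
```

I handed the job in at about 55 s: the die lies flat within 2.5 mm of the board's centre, its long side along the board's, and the tin and both bottles are back in the tray, upright and within about 3 mm of their original spots.

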